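Edge a flat panel out of its channel and set it in the engraving nest

TASK

The flat aluminium panel lies sunk between the rails of the channel on the wooden block, where nothing can get hold of it: press on it lightly from above and slide it out over the open end of the channel until a good third of it overhangs, still lying flat, then grip it by the overhanging part and lift it away. Lay it flat between the two rails of the grey engraving nest, push it fully home against the end stop and let go. Its finish marks easily, so do not press on it with more than about 20 N as you slide it out, nor push it into the nest any harder than that; do not drop it, and leave the other things where they are.

Things in the scene. Friction and masses are not known exactly. Their poses are not given: they have to be found in the camera images.
- panel: loose flat plain aluminium panel, 120 (its x) x 50 (its y) x 6 mm, 70 to 140 g, small dark screw-hole marks in the corners; origin at the centre of its underside. Symmetric: either end may go first. At the start it lies in the channel, its long side along the channel's x, its near end 2 to 14 mm inside the open end
- channel: fixed dark steel channel on a wooden block 150 (x) x 75 (y) x 85 mm; origin at the centre of the block's foot; x along the channel, open end at -x, low end wall at +x. Floor 88 mm up, 53 mm wide between side rails 10 mm wide, 5.5 mm high (the panel's top is only 0.5 mm proud). Smooth hard metal: pressing 1 mm too deep is far too much
- channel_edge (a point): middle of the floor's edge at the channel's open end, 75 mm from the channel's origin along -x, 88 mm up (free fall to the desk beyond): the panel slides out over it towards the channel's -x; with its centre past this edge it tips and falls
- nest: fixed grey nest with steel rails; origin at the centre of its foot. Floor 85 (x) x 56 mm between the rails, 40 mm up; rails along x 14 mm wide, 4 mm high; steel stop across the +x end, face at x = +42.5 mm, 14 mm above the floor, 90 mm wide, 14 mm thick; open at -x, where a panel pushed home overhangs by 35 mm
- nest_home (a point): where the middle of the panel's underside is when the panel is fully home against the stop and between the rails: x = -17.5 mm in the nest's frame, on its floor (40 mm up)
- plunger (a joint): travel of the spring plunger in the channel's +y rail, 45 mm behind the open end, m, 0 = fully out. It works by itself: it bears on the panel's side with some 5 N, pinching it against the other rail, so that too light a pressure slips over the panel
- brass_hammer: loose small hammer, bystander, 55 x 168 x 15 mm; origin at the centre of its underside
- loupe: loose black eyepiece, bystander, 33 mm across, 20 mm high; origin at the centre of its underside
- wax_stick: loose pale stick, bystander, 16 x 140 x 12 mm; origin at the centre of its underside
- tissue_pack: loose pale green pack, bystander, 75 x 110 x 30 mm; origin at the centre of its underside
- sanding_stick: loose flat stick, bystander, 28 x 215 x 7 mm; origin at the centre of its underside

How it is judged:
By the outcome, as a careful person would: the job done as asked, in the order asked, and still so for the second after the job is handed in, with the robot touching nothing.
It also fails if it takes over 67 s, if anything falls off the work surface, if the arm or the gripper's body presses on something with over 40 N, if the wrist force passes 120 N, or if a joint passes its speed limit or range.

ROBOT

A 6-joint arm with a two-finger parallel gripper is mounted at the origin on a cart in front of the work surface, level with it; the furniture and walls round the work are solid. World frame = base frame: x ahead of the robot, y to its left, z up, the work surface at z = 0. Lengths are in m, angles in rad, forces in N, time in s.
With the tool pointing down it reaches from about 0.225 to 0.725 m from the base axis. Payload 3.1 kg.
Tool frame: the origin (TCP) lies midway between the tips of the shut fingers; the grasp point (between the pads) lies 19 mm behind it; y points along the fingers, x is the direction in which the jaws open and shut, and the axes are right-handed (so a half turn about y gives the same grasp; the last joint's range is limited). The gripper opens to 85 mm and grips with 20 to 120 N. Pads are 22 mm wide; open, the fingers measure 114 mm over their backs; the gripper's body (76 mm by 85 mm) begins 54 mm behind the grasp point. The pads swing forward as they close: fully open they stand 13 mm farther back than shut.
Start: joints at [1.09, 0.048, 0.099, 1.622, 0, 1.443], TCP at [0.181, 0.493, 0.197] pointing down, gripper open.
Joint ranges: [-2.91, 2.91], [-0.99, 1.94], [-1.21, 1.42], [-2.12, 2.29], [-1.49, 1.47], [-3.14, 3.14]. Speed limits (rad/s): [2.79, 2.79, 3.14, 3.14, 3.14, 3.14].

INTERFACE

Orientations are given as a rotation vector (axis times angle).
In Python, from workcell import r gives the robot as it stands. The module is installed in compiled form; this text tells all that it offers.
- The arm moves only by the tool apply_moves, never from a script. Its argument "targets" is a list of rows, each a list of 7 numbers: the shift along the tool's x, y, z in m, then the turn, a rotation vector about the tool's x, y, z in degrees, then the finger opening in m, from 0 to 0.0854. A call has 1 to 10 rows; each row is the pose to reach, as a shift and turn from the pose commanded when the call began, along the tool's axes at that moment; what a row does not reach only later rows make up. A row lasts 1/12 s, in which the tool goes at most 41.7 mm and 7.16 degrees, less where a joint would pass 70% of its speed; a pose out of reach is approached as far as the arm can. A call with a gripper value outside its range is refused whole. The fingers move at their own pace and stop on an object; "grip_force" is the grip in N (left out, the last holds). Time passes only in rows, so rows that repeat a pose let the fingers close. It gives the time, the measured TCP pose, the force and the opening at its end, in the units of the state.
- r.read_state(): the state, without advancing time (a new reading comes with each control period).
- r.snapshot(name): name is "scene" or "top" or "wrist"; returns the picture (400x640x3 uint8, red, green, blue); there is no depth.
- r.camera_model(name): a dict with "camera_matrix" (3x3 intrinsics, pixels), "origin" and "orientation" of the camera in the world. Camera axes: x right, y down, z forward; pixel columns grow to the right and rows downward; lengths in m; the calibration is good to about 2 mm. A picture is of the moment at which its call begins: read the wrist's pose just before it. camera_model takes no time and is no camera call; for the wrist camera it gives the pose at the moment of the call.
- r.hand_in(): hands the job in, once; it reports no verdict.
The state is a dict: "clock": time; "q": joint angles; "joint_vel": joint speeds; "tau": joint torques, N m; "position": TCP position; "tool_rot": TCP orientation; "ft_force": force on the tool from outside, world axes, zero at the start; "wrist_torque": the same for the moment, N m; "finger_gap": opening from 0.0 (shut) to 1.0 (fully open).
Only numpy, scipy, OpenCV 4.12 (cv2) and the standard library are available. Lean on these libraries where they do the work, as an engineer would, in place of code of your own. Each camera call takes 0.05 s, during which the arm holds its last target. There are 200 camera calls.

## Working session

There is one attempt and no reset: what is moved stays moved. The work goes in short steps, Python scripts to look and compute and a tool call to move; the robot and the scene stay as the last step left them, time stands still between calls to the robot, and variables do not carry over. Pictures are saved under pics/ and viewed, about 8 in all and at most 12, crops included, and the job is handed in when it is done.

Besides the shell and the picture viewer there is one more tool, called after "Emit:" as a command line: name --pt "numbers of a row" for each row, then --argument value for the rest. apply_moves: Moves the arm, as the interface text tells. Its arguments: {"type":"object","properties":{"targets":{"type":"array","items":{"type":"array","items":{"type":"number"}}},"grip_force":{"type":"number"}},"required":["targets"]}

```bash
mkdir -p pics; cat > h.py <<'E'
import numpy as np, cv2
from scipy.spatial.transform import Rotation as R
from workcell import r
def cam(n):
    m=r.camera_model(n); K=np.array(m["camera_matrix"]); o=np.array(m["origin"]); Q=np.array(m["orientation"])
    if Q.shape!=(3,3): Q=R.from_rotvec(Q).as_matrix() if Q.size==3 else R.from_quat(Q).as_matrix()
    return K,o,Q
def ray(c,u,v,z):
    K,o,Q=c; d=Q@np.linalg.inv(K)@np.array([u,v,1.]); return o+d*(z-o[2])/d[2]
def proj(c,p):
    K,o,Q=c; a=K@(Q.T@(np.array(p)-o)); return a[:2]/a[2]
def snap(n,f):
    im=r.snapshot(n); cv2.imwrite(f"pics/{f}.png",im[:,:,::-1]); return im
def toTool(p,target):  # world target -> shift in tool axes
    s=r.read_state(); return R.from_rotvec(s["tool_rot"]).as_matrix().T@(np.array(target)-np.array(s["position"]))
E
python3 - <<'E'
from h import *
for n in("scene","top","wrist"):
    print(n,r.camera_model(n)); snap(n,n+"0")
a=cv2.imread("pics/scene0.png");b=cv2.imread("pics/wrist0.png")
s=r.read_state();print(s)
E
```

```text
scene {'camera_matrix': array([[367.83694743,   0.        , 319.36540225],
       [  0.        , 367.83694743, 206.59394051],
       [  0.        ,   0.        ,   1.        ]]), 'origin': array([ 0.32480143, -0.34250138,  0.69945732]), 'orientation': array([-2.32564908,  0.58245597, -0.24871685])}
top {'camera_matrix': array([[448.881349  ,   0.        , 318.88522292],
       [  0.        , 448.881349  , 197.62795019],
       [  0.        ,   0.        ,   1.        ]]), 'origin': array([0.42784341, 0.18999523, 0.92574999]), 'orientation': array([-2.13607788,  2.10442253, -0.22204823])}
wrist {'camera_matrix': array([[309.876892  ,   0.        , 315.54670695],
       [  0.        , 309.876892  , 202.66816306],
       [  0.        ,   0.        ,   1.        ]]), 'origin': array([0.12028909, 0.51581216, 0.372317  ]), 'orientation': array([2.39280423, 1.66963069, 0.21998602])}
{'clock': 0.15, 'q': array([ 1.09015968e+00,  4.86086436e-02,  9.79038305e-02,  1.62199997e+00,
       -8.35551811e-07,  1.44298783e+00]), 'joint_vel': array([ 0.00021842, -0.00071589,  0.00381582, -0.00075728, -0.00178766,
       -0.00234238]), 'tau': array([ 1.25889899e-03, -3.39259601e+01,  3.20424056e+01,  1.53156248e-02,
       -1.32207879e-04,  5.16287344e-06]), 'position': array([0.18117098, 0.49215359, 0.19604453]), 'tool_rot': array([-1.35661641, -0.94420727,  0.9470032 ]), 'ft_force': array([-0.49421603, -0.03351984, -0.63505035]), 'wrist_torque': array([ 0.00675465, -0.01569446, -0.0151815 ]), 'finger_gap': 1.0005477421200264}
```

View pics/top0.png

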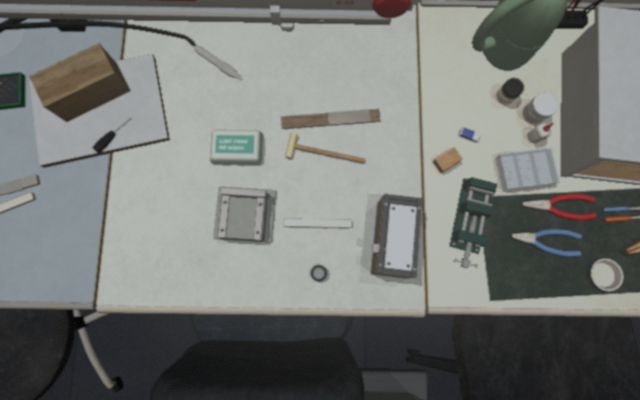

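View pics/scene0.png

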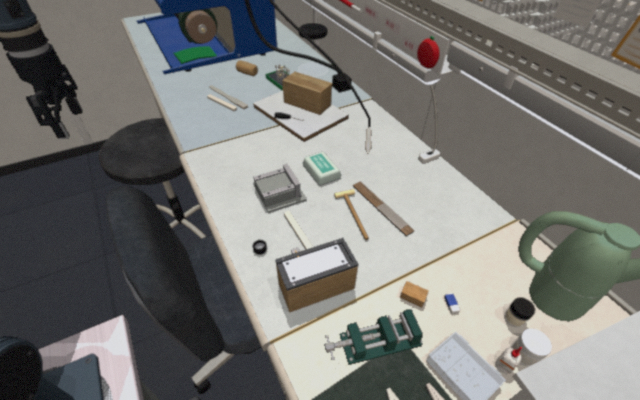

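Top view: channel with panel near (398,236), nest near (245,215), wax stick (318,223), loupe (319,272), hammer (325,150). I'll enlarge the channel and nest.

```bash
python3 - <<'E'
from h import *
im=cv2.imread("pics/top0.png")
A=cv2.resize(im[180:290,355:435],None,fx=5,fy=5,interpolation=cv2.INTER_CUBIC)
B=cv2.resize(im[175:255,205:285],None,fx=5,fy=5,interpolation=cv2.INTER_CUBIC)
c=np.zeros((550,800,3),np.uint8);c[:,:400]=A;c[:400,400:]=B
cv2.imwrite("pics/crop1.png",c)
c=cam("top")
for n,u,v,z in[("panel",402,238,.094),("nest",244,216,.04),("wax",318,223,.012),("loupe",319,272,.02),("ham",325,150,.01),("edge near",260,310,0),("edge right",424,250,0)]: print(n,ray(c,u,v,z).round(3))
hsv=cv2.cvtColor(im,cv2.COLOR_BGR2HSV)
print(im[236,402],im[236,380],im[215,245],im[250,300])
g=cv2.cvtColor(im,cv2.COLOR_BGR2GRAY)
sub=np.zeros_like(g);sub[190:285,375:430]=1
for t in(150,165,180):
    m=((g>t)&(sub>0)).astype(np.uint8)
    n,l,s,ce=cv2.connectedComponentsWithStats(m)
    k=l[236,402]; cn,_=cv2.findContours((l==k).astype(np.uint8),0,2)
    rect=cv2.minAreaRect(cn[0]);print(t,s[k],rect)
    P=np.array([ray(c,*p,.094) for p in cv2.boxPoints(rect)]);print(P.round(4).tolist())
E
```

```text
panel [0.522 0.028 0.094]
nest [0.568 0.332 0.04 ]
wax [0.56  0.184 0.012]
loupe [0.46  0.181 0.02 ]
ham [0.717 0.171 0.01 ]
edge near [0.384 0.298 0.   ]
edge right [ 0.509 -0.035  0.   ]
[184 181 177] [77 79 81] [130 136 132] [170 175 171]
150 [ 385  204   31   66 1595] ((400.2541198730469, 236.70494079589844), (26.34589958190918, 63.64662170410156), 5.19442892074585)
[[0.4679, 0.0619, 0.094], [0.5865, 0.0492, 0.094], [0.5827, -0.0003, 0.094], [0.4643, 0.0137, 0.094]]
165 [ 386  205   29   64 1478] ((400.39654541015625, 236.74139404296875), (25.328872680664062, 62.367164611816406), 4.763641834259033)
[[0.4688, 0.0602, 0.094], [0.585, 0.0486, 0.094], [0.5817, 0.0009, 0.094], [0.4656, 0.0138, 0.094]]
180 [     0      0    640    400 255260] ((319.5, 199.5), (399.0, 639.0), 90.0)
[[1.0009, 0.8459, 0.094], [1.029, -0.4804, 0.094], [0.2467, -0.3799, 0.094], [0.2339, 0.7277, 0.094]]
```

View pics/crop1.png

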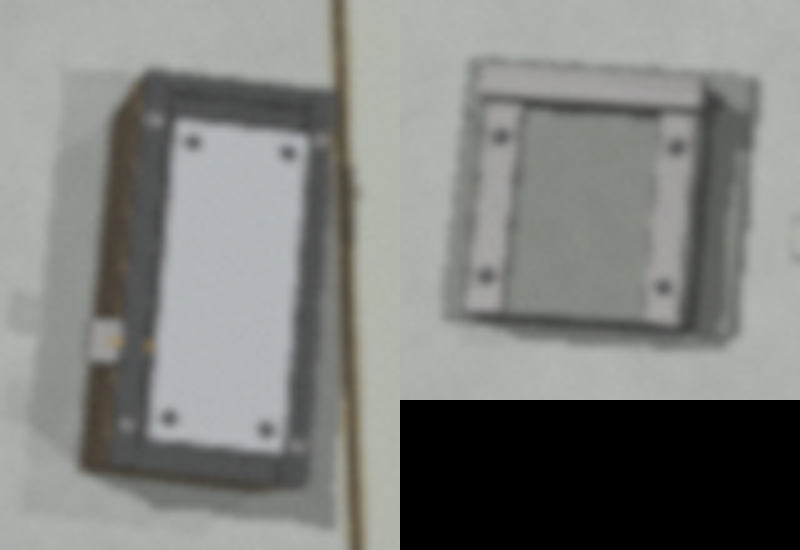

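The crop shows the channel's open end at the bottom (toward the robot) with the plunger on the left (+y) near crop (105,340). The nest's stop is at the top, with its inner rail edges at crop (512,..) and (652,..).

```bash
python3 - <<'E'
from h import *
c=cam("top")
f=lambda x,y,z:ray(c,(x-400)/5+205-.4,y/5+175-.4,z)[:2]
g=lambda x,y,z:ray(c,x/5+355-.4,y/5+180-.4,z)[:2]
L=[f(519,108,.044),f(505,312,.044)];Rr=[f(660,115,.044),f(646,315,.044)]
print("nest rails",np.round(L+Rr,4).tolist())
S=[f(478,95,.054),f(704,108,.054)];print("stop face top edge",np.round(S,4).tolist())
print("yaws",[np.degrees(np.arctan2(*(a-b)[::-1])) for a,b in(L,Rr)], np.degrees(np.arctan2(*(S[0]-S[1])[::-1]))-90)
P=[g(175,120,.094),g(308,133,.094),g(283,452,.094),g(148,440,.094)]
print("panel",np.round(P,4).tolist(),np.mean(P,0),[np.degrees(np.arctan2(*(a-b)[::-1])) for a,b in((P[0],P[3]),(P[1],P[2]))])
H=[g(192,143,.094),g(288,153,.094),g(266,429,.094),g(169,418,.094)]
print("holes",np.mean(H,0),[np.degrees(np.arctan2(*(a-b)[::-1])) for a,b in((H[0],H[3]),(H[1],H[2]))])
E_=[g(108,468,.0935),g(300,487,.0935)];print("open end",np.round(E_,4).tolist())
s=r.read_state();M=R.from_rotvec(s["tool_rot"]).as_matrix();print(M.round(3),s["position"])
W=cam("wrist");print("cam in tool",(M.T@(W[1]-s["position"])).round(4),(M.T@W[2]).round(3))
E
```

```text
nest rails [[0.6065, 0.3644], [0.5246, 0.3655], [0.6045, 0.308], [0.5242, 0.3101]]
stop face top edge [[0.6094, 0.3789], [0.6056, 0.2893]]
yaws [np.float64(-0.7604723370261092), np.float64(-1.552981774760453)] -2.442533622976228
panel [[0.5869, 0.05], [0.5828, -0.0002], [0.4636, 0.0125], [0.4672, 0.062]] [0.52511873 0.0310568 ] [np.float64(-5.727419151806087), np.float64(-6.068150110843474)]
holes [0.52508861 0.03098001] [np.float64(-5.781615397505711), np.float64(-6.050114374373371)]
open end [[0.4569, 0.0768], [0.451, 0.0065]]
[[ 0.346 -0.001 -0.938]
 [ 0.938 -0.002  0.346]
 [-0.002 -1.     0.   ]] [0.18117098 0.49215359 0.19604453]
cam in tool [ 0.0009 -0.1764  0.0653] [[ 1.    -0.     0.002]
 [-0.002 -0.26   0.966]
 [ 0.    -0.966 -0.26 ]]
```

Emit:
apply_moves --pt "-0.087 0 -0.319 0 -14.2 0 0" --pt "-0.087 0 -0.319 0 -14.2 0 0" --pt "-0.087 0 -0.319 0 -14.2 0 0" --pt "-0.087 0 -0.319 0 -14.2 0 0" --pt "-0.087 0 -0.319 0 -14.2 0 0" --pt "-0.087 0 -0.319 0 -14.2 0 0" --pt "-0.087 0 -0.319 0 -14.2 0 0" --pt "-0.087 0 -0.319 0 -14.2 0 0" --pt "-0.087 0 -0.319 0 -14.2 0 0" --pt "-0.087 0 -0.319 0 -14.2 0 0"

```text
clock: 0.98
position: [0.4524, 0.2987, 0.196]
tool_rot: [-1.259, -1.126, 1.129]
ft_force: [0.1, 0.4, 0.1]
finger_gap: -0.0
```

```bash
python3 - <<'E'
from h import *
s=r.read_state();print(s["position"],s["q"].round(3),s["finger_gap"],s["ft_force"],s["clock"],R.from_rotvec(s["tool_rot"]).as_matrix().round(3))
c=cam("wrist");im=snap("wrist","w1")
np.savez("w1",K=c[0],o=c[1],Q=c[2]);print(proj(c,[.566,.337,.04]),proj(c,[.525,.031,.094]))
E
```

```text
[0.45243423 0.29867722 0.19595131] [ 0.46   0.095  0.146  1.624 -0.     0.57 ] -0.00041418571397135753 [0.08267078 0.37414443 0.09999905] 0.9833 [[ 0.11  -0.001 -0.994]
 [ 0.994 -0.001  0.11 ]
 [-0.001 -1.     0.001]]
[357.35171949 271.6517061 ] [ 58.01194752 290.56435504]
```

View pics/w1.png

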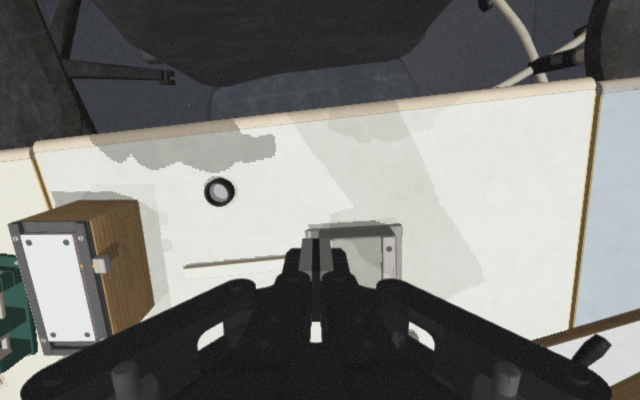

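Wrist view: camera's up is toward the robot; the panel is at left (57,287), matching prediction (58,290), while the nest is partly hidden by the gripper at (357,255). I'll look from between the two.

Emit:
apply_moves --pt "-0.11 -0.03 -0.09 0 0 0 0" --pt "-0.11 -0.03 -0.09 0 0 0 0" --pt "-0.11 -0.03 -0.09 0 0 0 0" --pt "-0.11 -0.03 -0.09 0 0 0 0" --pt "-0.11 -0.03 -0.09 0 0 0 0" --pt "-0.11 -0.03 -0.09 0 0 0 0"

```text
clock: 1.53
position: [0.528, 0.1829, 0.2272]
tool_rot: [-1.256, -1.132, 1.131]
ft_force: [0.3, 1.5, -0.2]
finger_gap: 0.003
```

```bash
python3 - <<'E'
from h import *
s=r.read_state();print(s["position"],s["clock"])
c=cam("wrist");im=snap("wrist","w2")
np.savez("w2",K=c[0],o=c[1],Q=c[2])
n=proj(c,[.566,.337,.04]);p=proj(c,[.525,.031,.094]);print(n,p)
im=im[:,:,::-1]
def crop(q):
    u=int(np.clip(q[0]-65,0,510));v=int(np.clip(q[1]-65,0,270));print("off",u,v);return cv2.resize(im[v:v+130,u:u+130],(400,400)[:2],interpolation=cv2.INTER_CUBIC)
cv2.imwrite("pics/crop2.png",np.hstack([crop(p),crop(n)]))
E
```

```text
[0.52803218 0.18287103 0.22723004] 1.5333
[444.55015229 193.65219883] [167.10509343 197.59698274]
off 102 132
off 379 128
```

View pics/crop2.png

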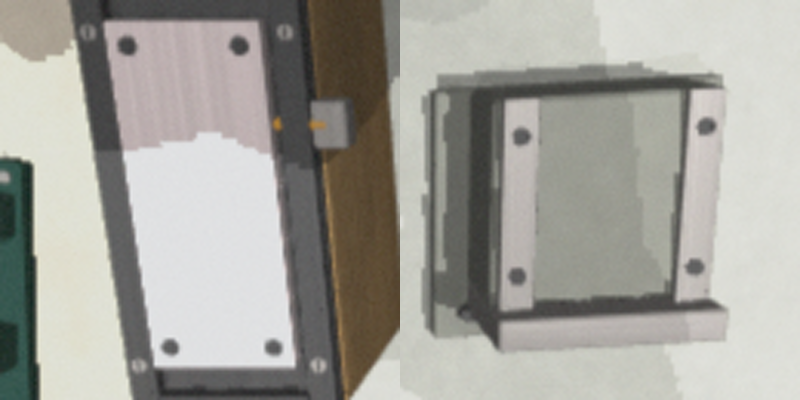

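```bash
python3 - <<'E'
from h import *
d=np.load("w2.npz");c=(d["K"],d["o"],d["Q"])
k=130/400
g=lambda x,y,z:ray(c,102+(x+.5)*k-.5,132+(y+.5)*k-.5,z)[:2]
f=lambda x,y,z:ray(c,379+(x-400+.5)*k-.5,128+(y+.5)*k-.5,z)[:2]
yaw=lambda a,b:np.degrees(np.arctan2(*(a-b)[::-1]))
P=[g(104,20,.094),g(262,20,.094),g(295,367,.094),g(155,368,.094)]
print("panel",np.round(P,4).tolist(),np.mean(P,0),yaw(P[2],P[1]),yaw(P[3],P[0]))
H=[g(127,46,.094),g(239,45,.094),g(274,347,.094),g(170,347,.094)];print("holes",np.mean(H,0),yaw(H[2],H[1]),yaw(H[3],H[0]))
SC=[g(87,32,.0935),g(285,32,.0935),g(318,366,.0935),g(139,366,.0935)];print("rail screws",np.round(SC,4).tolist(),np.mean(SC,0),yaw(SC[2],SC[1]),yaw(SC[3],SC[0]))
L=[f(533,306,.044),f(540,100,.044)];Q=[f(676,300,.044),f(688,92,.044)]
print("rails",np.round(L+Q,4).tolist(),yaw(*L),yaw(*Q))
S=[f(500,320,.054),f(726,309,.054)];print("stop",np.round(S,4).tolist(),yaw(S[1],S[0])-90)
N=[f(522,136,.044),f(706,125,.044),f(695,266,.044),f(517,276,.044)];print("nest screws",np.mean(N,0),yaw(N[3],N[0]),yaw(N[2],N[1]))
E
```

```text
panel [[0.4629, 0.0139], [0.4681, 0.0638], [0.5867, 0.0501], [0.5819, 0.0012]] [0.52490332 0.0322712 ] -6.6125169606068965 -6.073845909654829
holes [0.52498358 0.03167309] -5.802837256781391 -5.988715087441727
rail screws [[0.466, 0.0073], [0.4726, 0.0701], [0.5874, 0.058], [0.5807, -0.0044]] [0.52668316 0.03273242] -6.056243723883943 -5.834948483276697
rails [[0.6045, 0.3078], [0.5222, 0.3117], [0.6079, 0.3646], [0.525, 0.3672]] -2.7172781647368027 -1.7756765418329834
stop [[0.605, 0.2916], [0.6097, 0.3792]] -3.0683821064525176
nest screws [0.56479668 0.33811855] -3.0770895289466997 -2.6199842116520426
```

Both views agree: panel centre (0.525, 0.0315) with yaw −6.0°; nest yaw about −2.6° and stop face about (0.607, 0.3357).

```bash
cat >> h.py <<'E'
def plan(t,yaw):  # shift in tool axes + turn (deg about tool axes) so that tool x=+y of frame yaw, tool y=down
    s=r.read_state();M=R.from_rotvec(s["tool_rot"]).as_matrix();a=np.radians(yaw)
    X=np.array([-np.sin(a),np.cos(a),0]);Y=np.array([0,0,-1.]);T=np.stack([X,Y,np.cross(X,Y)],1)
    print("clk",s["clock"],"pos",np.round(s["position"],4),"F",np.round(s["ft_force"],2),"gap",round(s["finger_gap"],3))
    print("shift mm",(1000*M.T@(np.array(t)-s["position"])).round(2),"turn",np.degrees(R.from_matrix(M.T@T).as_rotvec()).round(2))
E
python3 -c "
from h import *
plan([.5499,.0291,.102],-6)"
```

```text
clk 1.5833 pos [0.5275 0.1835 0.227 ] F [ 0.15 -0.54 -0.15] gap -0.003
shift mm [-151.37  124.81  -38.34] turn [-0.06  0.07  0.05]
```

Emit:
apply_moves --pt "-0.08 0.03 -0.02 0 0 0 0" --pt "-0.08 0.03 -0.02 0 0 0 0" --pt "-0.151 0.075 -0.038 0 0 0 0" --pt "-0.151 0.075 -0.038 0 0 0 0" --pt "-0.151 0.075 -0.038 0 0 0 0" --pt "-0.151 0.11 -0.038 0 0 0 0" --pt "-0.151 0.125 -0.038 0 0 0 0" --pt "-0.151 0.125 -0.038 0 0 0 0" --pt "-0.151 0.125 -0.038 0 0 0 0" --pt "-0.151 0.125 -0.038 0 0 0 0"

```text
clock: 2.42
position: [0.551, 0.0295, 0.1034]
tool_rot: [-1.257, -1.135, 1.132]
ft_force: [-0.0, 0.4, -1.3]
finger_gap: -0.002
```

```bash
python3 -c "
from h import *
plan([.5499,.0291,.094],-6)"
```

```text
clk 2.4167 pos [0.551  0.0295 0.1034] F [-0.03  0.38 -1.25] gap -0.002
shift mm [-0.48  9.44  1.1 ] turn [0.09 0.13 0.02]
```

Emit:
apply_moves --pt "0 0.004 0 0 0 0 0" --pt "0 0.006 0 0 0 0 0" --pt "0 0.007 0 0 0 0 0" --pt "0 0.007 0 0 0 0 0" --pt "0 0.007 0 0 0 0 0" --pt "0 0.007 0 0 0 0 0"

```text
clock: 2.92
position: [0.5508, 0.0277, 0.0952]
tool_rot: [-1.257, -1.132, 1.131]
ft_force: [0.3, -0.3, -0.2]
finger_gap: -0.003
```

Emit:
apply_moves --pt "0 0.0003 0 0 0 0 0" --pt "0 0.0003 0 0 0 0 0" --pt "0 0.0006 0 0 0 0 0" --pt "0 0.0006 0 0 0 0 0" --pt "0 0.0006 0 0 0 0 0"

```text
clock: 3.33
position: [0.5506, 0.0278, 0.0944]
tool_rot: [-1.257, -1.131, 1.132]
ft_force: [0.2, 0.3, 0.2]
finger_gap: 0.001
```

Emit:
apply_moves --pt "0 0.0003 0 0 0 0 0" --pt "0 0.0003 0 0 0 0 0" --pt "0 0.0003 0 0 0 0 0"

```text
clock: 3.58
position: [0.5506, 0.0278, 0.0941]
tool_rot: [-1.257, -1.131, 1.132]
ft_force: [-0.3, 0.3, -0.1]
finger_gap: -0.001
```

Emit:
apply_moves --pt "0 0.0003 0 0 0 0 0" --pt "0 0.0003 0 0 0 0 0" --pt "0 0.0003 0 0 0 0 0"

```text
clock: 3.83
position: [0.5506, 0.0278, 0.0938]
tool_rot: [-1.257, -1.132, 1.132]
ft_force: [-0.4, -0.4, 0.2]
finger_gap: -0.003
```

Emit:
apply_moves --pt "0 0.0002 0 0 0 0 0" --pt "0 0.0002 0 0 0 0 0" --pt "0 0.0002 0 0 0 0 0"

```text
clock: 4.08
position: [0.5506, 0.0278, 0.0936]
tool_rot: [-1.257, -1.132, 1.132]
ft_force: [-1.3, 0.2, 0.5]
finger_gap: 0.004
```

Emit:
apply_moves --pt "0 0.0002 0 0 0 0 0" --pt "0 0.0002 0 0 0 0 0" --pt "0 0.0002 0 0 0 0 0"

```text
clock: 4.33
position: [0.5506, 0.0278, 0.0934]
tool_rot: [-1.257, -1.131, 1.132]
ft_force: [0.0, 1.6, 0.1]
finger_gap: -0.001
```

Emit:
apply_moves --pt "0 0.0002 0 0 0 0 0" --pt "0 0.0002 0 0 0 0 0" --pt "0 0.0002 0 0 0 0 0"

```text
clock: 4.58
position: [0.5506, 0.0278, 0.0932]
tool_rot: [-1.257, -1.131, 1.132]
ft_force: [0.0, -0.1, 0.3]
finger_gap: -0.001
```

Emit:
apply_moves --pt "0 0.0002 0 0 0 0 0" --pt "0 0.0002 0 0 0 0 0" --pt "0 0.0002 0 0 0 0 0"

```text
clock: 4.83
position: [0.5506, 0.0278, 0.093]
tool_rot: [-1.257, -1.131, 1.132]
ft_force: [-0.5, -0.3, -0.2]
finger_gap: -0.001
```

Emit:
apply_moves --pt "0 0.0002 0 0 0 0 0" --pt "0 0.0002 0 0 0 0 0" --pt "0 0.0002 0 0 0 0 0"

```text
clock: 5.08
position: [0.5506, 0.0278, 0.0928]
tool_rot: [-1.257, -1.131, 1.132]
ft_force: [0.3, 0.4, 0.7]
finger_gap: -0.001
```

Emit:
apply_moves --pt "0 0.0002 0 0 0 0 0" --pt "0 0.0002 0 0 0 0 0" --pt "0 0.0002 0 0 0 0 0"

```text
clock: 5.33
position: [0.5507, 0.0278, 0.0926]
tool_rot: [-1.257, -1.132, 1.131]
ft_force: [-0.2, -0.1, 0.4]
finger_gap: -0.003
```

Emit:
apply_moves --pt "0 0.0002 0 0 0 0 0" --pt "0 0.0002 0 0 0 0 0" --pt "0 0.0002 0 0 0 0 0"

```text
clock: 5.58
position: [0.5507, 0.0278, 0.0924]
tool_rot: [-1.257, -1.132, 1.132]
ft_force: [-0.2, 0.7, -0.5]
finger_gap: 0.0
```

Emit:
apply_moves --pt "0 0.0002 0 0 0 0 0" --pt "0 0.0002 0 0 0 0 0" --pt "0 0.0002 0 0 0 0 0"

```text
clock: 5.83
position: [0.5506, 0.0278, 0.0922]
tool_rot: [-1.257, -1.132, 1.132]
ft_force: [-0.2, -0.0, 0.1]
finger_gap: 0.002
```

Emit:
apply_moves --pt "0 0.0002 0 0 0 0 0" --pt "0 0.0002 0 0 0 0 0" --pt "0 0.0002 0 0 0 0 0"

```text
clock: 6.08
position: [0.5506, 0.0278, 0.092]
tool_rot: [-1.257, -1.131, 1.132]
ft_force: [1.1, 0.3, 0.6]
finger_gap: -0.001
```

Emit:
apply_moves --pt "0 0.0002 0 0 0 0 0" --pt "0 0.0002 0 0 0 0 0"

```text
clock: 6.25
position: [0.5507, 0.0278, 0.0918]
tool_rot: [-1.257, -1.132, 1.131]
ft_force: [0.4, -1.2, 0.5]
finger_gap: -0.001
```

Emit:
apply_moves --pt "0 0.0002 0 0 0 0 0" --pt "0 0.0002 0 0 0 0 0"

```text
clock: 6.42
position: [0.5506, 0.0278, 0.0915]
tool_rot: [-1.257, -1.131, 1.132]
ft_force: [-0.4, -0.3, -0.4]
finger_gap: -0.0
```

```bash
python3 -c "
from h import *
im=snap('wrist','w3');cv2.imwrite('pics/w3c.png',cv2.resize(im[150:400,120:520,::-1],None,fx=2,fy=2))
plan([.5499,.0291,.094],-6)"
```

```text
clk 6.4667 pos [0.5506 0.0278 0.0916] F [-0.85 -0.43  0.24] gap -0.001
shift mm [ 1.21 -2.41  0.86] turn [-0.   -0.02 -0.  ]
```

View pics/w3c.png

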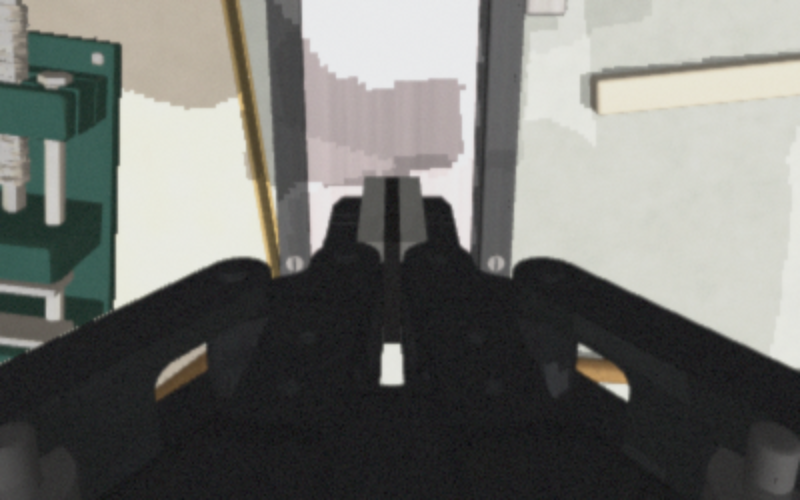

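The tip is laterally centred over the panel, between the rails. Still no contact force, so I continue down in small steps.

Emit:
apply_moves --pt "0 0.0002 0 0 0 0 0" --pt "0 0.0002 0 0 0 0 0"

```text
clock: 6.63
position: [0.5507, 0.0278, 0.0914]
tool_rot: [-1.257, -1.132, 1.132]
ft_force: [0.5, -0.0, 0.4]
finger_gap: 0.002
```

Emit:
apply_moves --pt "0 0.0002 0 0 0 0 0" --pt "0 0.0002 0 0 0 0 0"

```text
clock: 6.8
position: [0.5506, 0.0278, 0.0912]
tool_rot: [-1.257, -1.131, 1.132]
ft_force: [0.7, 0.6, -0.8]
finger_gap: -0.001
```

Emit:
apply_moves --pt "0 0.0002 0 0 0 0 0" --pt "0 0.0002 0 0 0 0 0"

```text
clock: 6.97
position: [0.5506, 0.0278, 0.0909]
tool_rot: [-1.257, -1.131, 1.132]
ft_force: [0.2, -0.5, -1.2]
finger_gap: -0.0
```

Emit:
apply_moves --pt "0 0.0002 0 0 0 0 0" --pt "0 0.0002 0 0 0 0 0"

```text
clock: 7.13
position: [0.5506, 0.0278, 0.0908]
tool_rot: [-1.257, -1.131, 1.132]
ft_force: [-0.2, -0.2, 0.2]
finger_gap: -0.003
```

Emit:
apply_moves --pt "0 0.0002 0 0 0 0 0" --pt "0 0.0002 0 0 0 0 0"

```text
clock: 7.3
position: [0.5506, 0.0278, 0.0906]
tool_rot: [-1.257, -1.131, 1.132]
ft_force: [-0.1, -0.8, 0.7]
finger_gap: -0.001
```

Emit:
apply_moves --pt "0 0.0002 0 0 0 0 0" --pt "0 0.0002 0 0 0 0 0"

```text
clock: 7.47
position: [0.5506, 0.0278, 0.0904]
tool_rot: [-1.257, -1.132, 1.132]
ft_force: [-0.3, 0.1, 0.2]
finger_gap: -0.002
```

Emit:
apply_moves --pt "0 0.0002 0 0 0 0 0" --pt "0 0.0002 0 0 0 0 0"

```text
clock: 7.63
position: [0.5506, 0.0278, 0.0902]
tool_rot: [-1.257, -1.132, 1.132]
ft_force: [0.8, -0.6, -0.8]
finger_gap: 0.005
```

Emit:
apply_moves --pt "0 0.0002 0 0 0 0 0" --pt "0 0.0002 0 0 0 0 0"

```text
clock: 7.8
position: [0.5506, 0.0278, 0.09]
tool_rot: [-1.257, -1.131, 1.132]
ft_force: [-0.7, -0.1, 0.4]
finger_gap: -0.001
```

Emit:
apply_moves --pt "0 0.0002 0 0 0 0 0" --pt "0 0.0002 0 0 0 0 0"

```text
clock: 7.97
position: [0.5506, 0.0278, 0.0898]
tool_rot: [-1.257, -1.132, 1.132]
ft_force: [0.7, -0.8, 1.0]
finger_gap: -0.005
```

Emit:
apply_moves --pt "0 0.0002 0 0 0 0 0" --pt "0 0.0002 0 0 0 0 0"

```text
clock: 8.13
position: [0.5506, 0.0278, 0.0896]
tool_rot: [-1.257, -1.131, 1.132]
ft_force: [-0.1, 0.6, 0.6]
finger_gap: 0.005
```

Emit:
apply_moves --pt "0 0.0002 0 0 0 0 0" --pt "0 0.0002 0 0 0 0 0"

```text
clock: 8.3
position: [0.5506, 0.0278, 0.0894]
tool_rot: [-1.257, -1.131, 1.132]
ft_force: [0.1, 1.3, -0.1]
finger_gap: -0.003
```

```bash
python3 -c "
from h import *
im=snap('scene','s1');cv2.imwrite('pics/s1c.png',cv2.resize(im[190:320,220:420,::-1],None,fx=4,fy=4,interpolation=cv2.INTER_CUBIC))
print(proj(cam('scene'),r.read_state()['position']),proj(cam('scene'),[.5506,.0278,.094]))"
```

```text
[326.80661592 258.92593773] [326.86587336 257.59540154]
```

View pics/s1c.png

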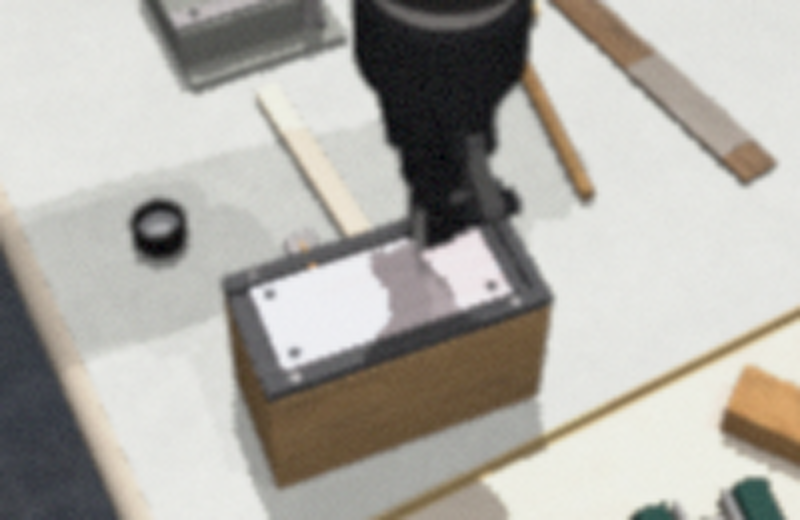

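The finger tip appears at about scene px (327,252), while the reported TCP projects to (327,259), so the tip is clearly above the panel. I'll triangulate it.

```bash
python3 - <<'E'
from h import *
s=r.read_state();print(s["position"],s["q"])
W=cam("wrist");S=cam("scene")
def line(c,u,v):
    d=c[2]@np.linalg.inv(c[0])@np.array([u,v,1.]);return c[1],d/np.linalg.norm(d)
def tri(l1,l2):
    A=np.stack([l1[1],-l2[1]],1);t=np.linalg.lstsq(A,l2[0]-l1[0],rcond=None)[0]
    a=l1[0]+t[0]*l1[1];b=l2[0]+t[1]*l2[1];return (a+b)/2,np.linalg.norm(a-b)
for u in(301,316,332): print(u,tri(line(W,u,239),line(S,327,252)))
print("TCP in wrist",proj(W,s["position"]))
for dz in(0,.01,.02): print(dz,proj(S,s["position"]+np.array([-.01,-.01,dz])),proj(W,s["position"]+np.array([-.01,-.01,dz])))
im=r.snapshot("top")[:,:,::-1];print(proj(cam("top"),s["position"]))
w=cv2.imread("pics/w3.png");cv2.imwrite("pics/c4.png",np.hstack([cv2.resize(im[190:270,360:440],(400,400),interpolation=2),cv2.resize(w[210:290,276:356],(400,400),interpolation=2)]))
E
```

```text
[0.55062    0.02782453 0.08939241] [-7.11771220e-02  1.18985052e-01 -3.90055706e-02  1.41286138e+00
  3.58808058e-05  3.37847028e-02]
301 (array([0.54503121, 0.02229635, 0.12085898]), np.float64(0.004175636506982834))
316 (array([0.54976127, 0.02938183, 0.10977294]), np.float64(0.0033032675009300504))
332 (array([0.55564323, 0.03820488, 0.09598996]), np.float64(0.002216315495032595))
TCP in wrist [313.80435606 230.70920856]
0 [324.87071698 264.52428975] [295.36607665 216.6664647 ]
0.01 [324.98832711 261.61167082] [294.27999072 222.04070339]
0.02 [325.10831801 258.64009179] [293.06725432 228.04164186]
[401.28742759 223.19484219]
```

View pics/c4.png

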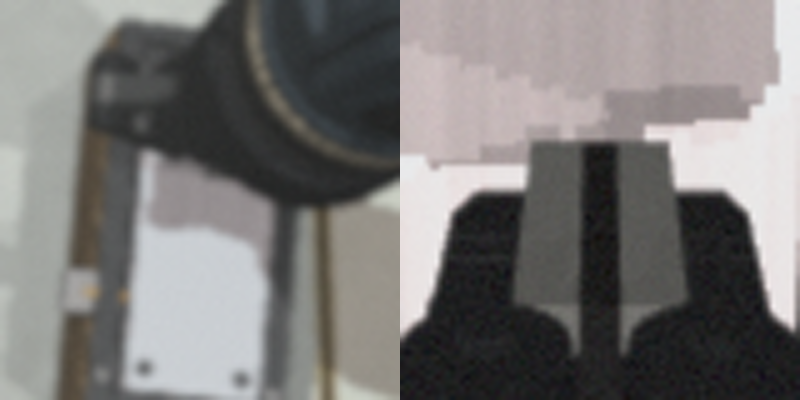

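Emit:
apply_moves --pt "0 0.001 0 0 0 0 0" --pt "0 0.002 0 0 0 0 0" --pt "0 0.003 0 0 0 0 0" --pt "0 0.003 0 0 0 0 0"

```text
clock: 8.73
position: [0.5504, 0.0278, 0.086]
tool_rot: [-1.257, -1.131, 1.132]
ft_force: [0.2, 0.3, -1.0]
finger_gap: 0.002
```

Emit:
apply_moves --pt "0 0.0005 0 0 0 0 0" --pt "0 0.001 0 0 0 0 0" --pt "0 0.0015 0 0 0 0 0" --pt "0 0.002 0 0 0 0 0" --pt "0 0.002 0 0 0 0 0"

```text
clock: 9.15
position: [0.5505, 0.0278, 0.0842]
tool_rot: [-1.257, -1.131, 1.132]
ft_force: [1.3, -0.3, -0.5]
finger_gap: -0.004
```

```bash
python3 - <<'E'
from h import *
im=snap('scene','s2')[:,:,::-1];w=snap('wrist','w4')[:,:,::-1]
print(r.read_state()["position"],r.read_state()["ft_force"])
cv2.imwrite('pics/c5.png',np.hstack([cv2.resize(im[220:280,295:355],(400,400),interpolation=2),cv2.resize(w[210:270,286:346],(400,400),interpolation=2)]))
E
```

```text
[0.55062813 0.02781941 0.0843924 ] [0.17758544 0.02431446 0.2812516 ]
```

View pics/c5.png

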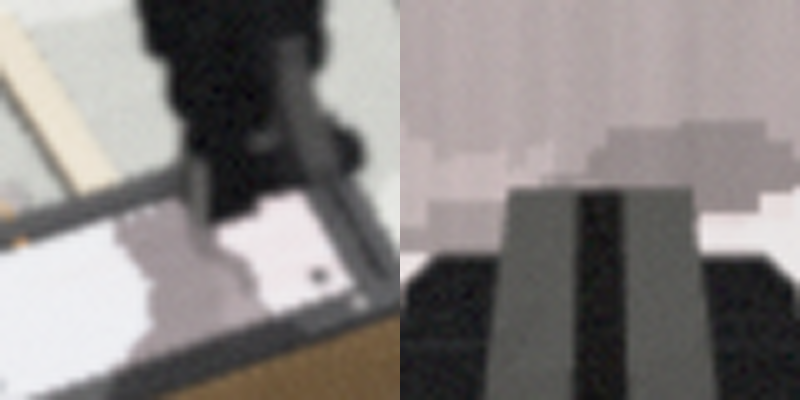

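Both views put the tip well above the panel still (tip edge scene px (327,254), wrist row 238), roughly 15 mm clear. I keep descending with checks.

Emit:
apply_moves --pt "0 0.001 0 0 0 0 0" --pt "0 0.002 0 0 0 0 0" --pt "0 0.003 0 0 0 0 0" --pt "0 0.0035 0 0 0 0 0" --pt "0 0.004 0 0 0 0 0" --pt "0 0.004 0 0 0 0 0"

```text
clock: 9.75
position: [0.5505, 0.0278, 0.0802]
tool_rot: [-1.257, -1.131, 1.132]
ft_force: [-0.4, 0.4, 1.2]
finger_gap: -0.0
```

Emit:
apply_moves --pt "0 0.0005 0 0 0 0 0" --pt "0 0.001 0 0 0 0 0" --pt "0 0.001 0 0 0 0 0"

```text
clock: 10.0
position: [0.5506, 0.0278, 0.0793]
tool_rot: [-1.257, -1.131, 1.132]
ft_force: [-0.7, -0.3, -0.2]
finger_gap: -0.001
```

Emit:
apply_moves --pt "0 0.0003 0 0 0 0 0" --pt "0 0.0006 0 0 0 0 0" --pt "0 0.0006 0 0 0 0 0"

```text
clock: 10.25
position: [0.5506, 0.0278, 0.0788]
tool_rot: [-1.257, -1.132, 1.132]
ft_force: [-0.6, 0.4, 0.5]
finger_gap: 0.002
```

```bash
python3 - <<'E'
from h import *
im=snap('scene','s3')[:,:,::-1];w=snap('wrist','w5')[:,:,::-1]
s=r.read_state();print(s["position"],s["ft_force"],s["q"])
for n in("s1","s2","s3"):
    g=cv2.imread(f"pics/{n}.png",0); print(n,[ (u,g[240:266,u].tolist()) for u in(325,327,329)])
for n in("w3","w4","w5"):
    g=cv2.imread(f"pics/{n}.png",0); print(n,g[225:245,306].tolist(),g[238,270:360:3].tolist())
E
```

```text
[0.55066617 0.02784237 0.07881067] [-0.2116053   0.82308991 -0.26280898] [-7.11305863e-02  1.22351443e-01 -5.64650265e-02  1.39193829e+00
  2.33259022e-05  3.38084840e-02]
s1 [(325, [28, 33, 55, 72, 84, 79, 83, 82, 87, 89, 89, 95, 120, 154, 153, 131, 122, 128, 137, 145, 151, 151, 152, 152, 153, 147]), (327, [27, 16, 24, 26, 34, 26, 24, 30, 27, 29, 33, 67, 150, 211, 216, 187, 165, 145, 144, 154, 161, 164, 164, 158, 152, 154]), (329, [20, 15, 18, 10, 28, 28, 25, 17, 23, 26, 48, 121, 202, 227, 231, 232, 230, 221, 188, 157, 149, 158, 165, 166, 166, 168])]
s2 [(325, [15, 11, 25, 38, 60, 77, 82, 81, 87, 84, 86, 87, 89, 95, 110, 122, 124, 124, 135, 146, 151, 152, 153, 153, 153, 151]), (327, [25, 26, 16, 23, 23, 20, 26, 28, 28, 25, 23, 24, 35, 83, 143, 162, 158, 138, 133, 145, 156, 157, 158, 152, 152, 154]), (329, [24, 24, 24, 16, 27, 21, 21, 24, 21, 22, 25, 26, 64, 146, 213, 231, 225, 191, 155, 145, 150, 159, 163, 162, 165, 167])]
s3 [(325, [22, 19, 28, 19, 27, 38, 64, 78, 84, 85, 81, 85, 88, 86, 91, 98, 115, 124, 127, 133, 146, 151, 159, 155, 151, 152]), (327, [23, 26, 26, 23, 17, 17, 20, 
[... 248 characters left out ...]
3, 184, 186, 183, 165, 156, 153, 110, 88, 89, 88, 90, 88, 86] [74, 80, 188, 191, 190, 188, 185, 184, 182, 184, 165, 113, 110, 119, 100, 85, 82, 104, 112, 143, 221, 228, 221, 229, 229, 232, 231, 230, 230, 104]
w4 [167, 169, 166, 169, 168, 166, 172, 182, 185, 184, 184, 181, 175, 120, 88, 89, 89, 88, 87, 88] [70, 188, 191, 193, 194, 184, 185, 184, 188, 187, 188, 124, 120, 104, 100, 85, 80, 103, 105, 103, 135, 140, 142, 142, 151, 206, 214, 219, 228, 215]
w5 [167, 166, 167, 169, 166, 168, 168, 167, 168, 168, 165, 150, 140, 104, 90, 85, 88, 89, 89, 89] [103, 187, 188, 193, 192, 182, 182, 184, 172, 167, 171, 115, 104, 103, 95, 76, 81, 103, 105, 102, 129, 139, 139, 140, 143, 142, 150, 144, 142, 141]
```

Emit:
apply_moves --pt "0 0.001 0 0 0 0 0" --pt "0 0.0015 0 0 0 0 0" --pt "0 0.002 0 0 0 0 0" --pt "0 0.0025 0 0 0 0 0" --pt "0 0.003 0 0 0 0 0" --pt "0 0.003 0 0 0 0 0"

```text
clock: 10.85
position: [0.5505, 0.0278, 0.0756]
tool_rot: [-1.257, -1.131, 1.132]
ft_force: [0.2, -0.1, 0.7]
finger_gap: -0.0
```

Emit:
apply_moves --pt "0 0.0004 0 0 0 0 0" --pt "0 0.0004 0 0 0 0 0"

```text
clock: 11.02
position: [0.5506, 0.0278, 0.0753]
tool_rot: [-1.257, -1.131, 1.132]
ft_force: [0.5, -0.1, -0.3]
finger_gap: 0.004
```

Emit:
apply_moves --pt "0 0.0004 0 0 0 0 0" --pt "0 0.0004 0 0 0 0 0"

```text
clock: 11.18
position: [0.5506, 0.0278, 0.075]
tool_rot: [-1.257, -1.132, 1.132]
ft_force: [-0.2, 0.1, -0.5]
finger_gap: -0.0
```

```bash
python3 - <<'E'
from h import *
im=snap('scene','s4')[:,:,::-1];w=snap('wrist','w6')[:,:,::-1]
s=r.read_state();print(s["position"],s["ft_force"])
cv2.imwrite('pics/c6.png',np.hstack([cv2.resize(im[220:280,295:355],(400,400),interpolation=2),cv2.resize(w[190:290,266:366],(400,400),interpolation=2)]))
E
```

```text
[0.55064727 0.02783401 0.07499216] [0.57211205 0.08164064 0.29573298]
```

View pics/c6.png

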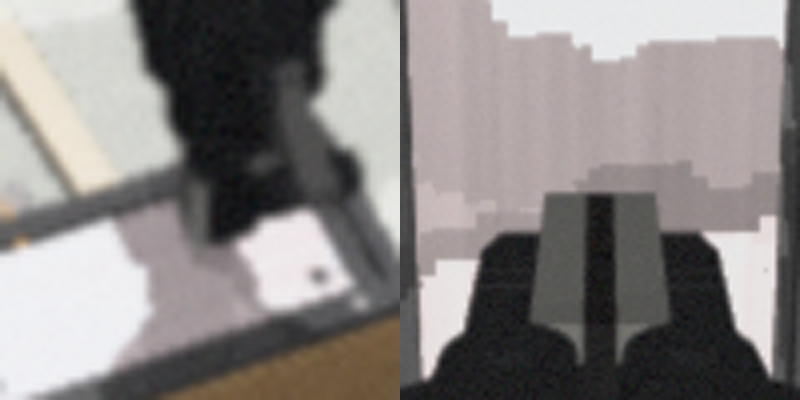

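Emit:
apply_moves --pt "0 0.0005 0 0 0 0 0" --pt "0 0.001 0 0 0 0 0" --pt "0 0.0015 0 0 0 0 0" --pt "0 0.002 0 0 0 0 0" --pt "0 0.002 0 0 0 0 0"

```text
clock: 11.7
position: [0.5505, 0.0278, 0.0728]
tool_rot: [-1.257, -1.131, 1.132]
ft_force: [-0.4, 0.1, -0.4]
finger_gap: -0.003
```

Emit:
apply_moves --pt "0 0.0003 0 0 0 0 0" --pt "0 0.0003 0 0 0 0 0"

```text
clock: 11.87
position: [0.5506, 0.0278, 0.0726]
tool_rot: [-1.257, -1.131, 1.132]
ft_force: [-0.3, -0.4, -0.3]
finger_gap: -0.003
```

Emit:
apply_moves --pt "0 0.0003 0 0 0 0 0" --pt "0 0.0003 0 0 0 0 0"

```text
clock: 12.03
position: [0.5506, 0.0278, 0.0724]
tool_rot: [-1.257, -1.132, 1.132]
ft_force: [-0.6, -0.2, -0.2]
finger_gap: -0.002
```

Emit:
apply_moves --pt "0 0.0003 0 0 0 0 0" --pt "0 0.0003 0 0 0 0 0"

```text
clock: 12.2
position: [0.5506, 0.0278, 0.0721]
tool_rot: [-1.257, -1.132, 1.132]
ft_force: [0.4, -0.2, 0.2]
finger_gap: 0.001
```

```bash
python3 - <<'E'
from h import *
snap('scene','s5');w=snap('wrist','w7')
s=r.read_state();print(s["position"],s["ft_force"])
# tip row in scene and rate
for n in("s1","s2","s3","s4","s5"):
    g=cv2.imread(f"pics/{n}.png",0).astype(float); print(n,[ round(float(np.interp(60,g[244:264,u],np.arange(244,264))),2) for u in(327,328)])
# shadow patch boundary rows in wrist columns left & right of the tip
for n in("w4","w5","w6","w7"):
    g=cv2.imread(f"pics/{n}.png",0).astype(int); print(n,"c320",g[215:241:2,320].tolist(),"c335",g[215:250:2,335].tolist(),"c296",g[215:250:2,296].tolist())
E
```

```text
[0.55064389 0.02781157 0.07211797] [-1.04015393 -0.40855586  0.19788788]
s1 [250.79, 250.47]
s2 [252.52, 252.2]
s3 [254.62, 254.2]
s4 [255.81, 255.66]
s5 [256.72, 256.57]
w4 c320 [171, 169, 171, 170, 170, 169, 172, 150, 142, 142, 142, 138, 85] c335 [168, 169, 169, 168, 166, 168, 165, 140, 139, 141, 140, 142, 137, 150, 220, 228, 193, 43] c296 [171, 173, 171, 172, 167, 169, 170, 168, 168, 182, 186, 186, 184, 158, 156, 157, 131, 28]
w5 c320 [170, 170, 171, 170, 173, 172, 170, 151, 141, 143, 142, 138, 85] c335 [165, 168, 167, 167, 167, 168, 168, 168, 147, 140, 141, 138, 138, 138, 137, 148, 184, 40] c296 [171, 169, 170, 173, 170, 171, 170, 168, 171, 169, 169, 170, 167, 154, 157, 158, 130, 36]
w6 c320 [172, 173, 170, 169, 173, 171, 170, 171, 147, 141, 143, 141, 87] c335 [169, 167, 165, 168, 167, 169, 168, 164, 142, 137, 140, 140, 139, 139, 138, 135, 115, 38] c296 [171, 172, 171, 169, 171, 170, 168, 171, 170, 168, 168, 171, 170, 170, 165, 159, 128, 30]
w7 c320 [170, 174, 171, 170, 172, 169, 171, 170, 170, 149, 142, 138, 83] c335 [166, 167, 165, 166, 169, 167, 170, 168, 165, 140, 139, 140, 139, 138, 141, 141, 115, 31] c296 [170, 169, 171, 170, 169, 169, 169, 167, 168, 169, 167, 169, 169, 151, 143, 137, 114, 32]
```

Emit:
apply_moves --pt "0 0.001 0 0 0 0 0" --pt "0 0.002 0 0 0 0 0" --pt "0 0.0025 0 0 0 0 0" --pt "0 0.003 0 0 0 0 0" --pt "0 0.0035 0 0 0 0 0" --pt "0 0.0035 0 0 0 0 0"

```text
clock: 12.8
position: [0.5505, 0.0278, 0.0684]
tool_rot: [-1.257, -1.131, 1.132]
ft_force: [-0.0, 0.3, -0.4]
finger_gap: 0.002
```

Emit:
apply_moves --pt "0 0.0003 0 0 0 0 0" --pt "0 0.0003 0 0 0 0 0"

```text
clock: 12.97
position: [0.5507, 0.0278, 0.0683]
tool_rot: [-1.257, -1.132, 1.132]
ft_force: [-0.0, -0.1, -0.2]
finger_gap: 0.004
```

Emit:
apply_moves --pt "0 0.0003 0 0 0 0 0" --pt "0 0.0003 0 0 0 0 0"

```text
clock: 13.13
position: [0.5506, 0.0278, 0.068]
tool_rot: [-1.257, -1.132, 1.132]
ft_force: [1.0, -0.0, 0.7]
finger_gap: 0.0
```

```bash
python3 - <<'E'
from h import *
snap('wrist','w8');s=r.read_state();print(s["position"],s["ft_force"])
for n in("w7","w8"):
    g=cv2.imread(f"pics/{n}.png",0).astype(int); print(n,[(c,g[225:241,c].tolist()) for c in(305,311,320,326)])
E
```

```text
[0.55064334 0.02780798 0.06802305] [ 0.6271816  -0.24718547 -0.2766152 ]
w7 [(305, [168, 169, 168, 168, 166, 169, 168, 168, 168, 170, 166, 168, 161, 113, 91, 89]), (311, [169, 167, 167, 170, 168, 168, 169, 167, 168, 146, 141, 141, 137, 104, 86, 85]), (320, [169, 171, 171, 169, 170, 173, 170, 167, 149, 143, 142, 141, 138, 102, 83, 84]), (326, [171, 169, 170, 171, 172, 171, 170, 168, 147, 144, 143, 141, 138, 102, 90, 86])]
w8 [(305, [169, 166, 169, 169, 168, 168, 168, 167, 167, 167, 167, 165, 160, 114, 89, 85]), (311, [168, 169, 167, 169, 171, 168, 167, 165, 148, 142, 141, 139, 136, 102, 86, 82]), (320, [170, 170, 170, 170, 172, 168, 170, 151, 143, 144, 142, 139, 139, 102, 87, 84]), (326, [172, 170, 173, 174, 171, 171, 171, 171, 172, 172, 171, 147, 139, 107, 86, 87])]
```

Emit:
apply_moves --pt "0 0.0004 0 0 0 0 0" --pt "0 0.0004 0 0 0 0 0"

```text
clock: 13.35
position: [0.5506, 0.0278, 0.0675]
tool_rot: [-1.257, -1.131, 1.132]
ft_force: [0.1, 0.8, 0.6]
finger_gap: -0.001
```

Emit:
apply_moves --pt "0 0.0004 0 0 0 0 0" --pt "0 0.0004 0 0 0 0 0"

```text
clock: 13.52
position: [0.5506, 0.0278, 0.0672]
tool_rot: [-1.257, -1.131, 1.132]
ft_force: [0.4, -0.4, 0.6]
finger_gap: 0.001
```

Emit:
apply_moves --pt "0 0.0004 0 0 0 0 0" --pt "0 0.0004 0 0 0 0 0"

```text
clock: 13.68
position: [0.5506, 0.0278, 0.0667]
tool_rot: [-1.257, -1.131, 1.132]
ft_force: [-0.1, 0.2, 0.2]
finger_gap: -0.005
```

Emit:
apply_moves --pt "0 0.0004 0 0 0 0 0" --pt "0 0.0004 0 0 0 0 0"

```text
clock: 13.85
position: [0.5506, 0.0278, 0.0663]
tool_rot: [-1.257, -1.131, 1.132]
ft_force: [-0.6, -0.9, 0.4]
finger_gap: -0.003
```

Emit:
apply_moves --pt "0 0.0003 0 0 0 0 0" --pt "0 0.0003 0 0 0 0 0"

```text
clock: 14.02
position: [0.5506, 0.0278, 0.066]
tool_rot: [-1.257, -1.131, 1.132]
ft_force: [0.3, 0.2, -0.3]
finger_gap: -0.003
```

```bash
python3 - <<'E'
from h import *
sc=snap('scene','s6');s=r.read_state();print(s["position"],s["ft_force"])
snap('top','t6')
# finger side bottom edge and reflected/shadow: dark column rows
g=cv2.imread("pics/s6.png",0).astype(int)
for v in range(248,268): print(v,g[v,318:346].tolist())
E
```

```text
[0.55060788 0.02783383 0.06606553] [ 0.04807518  0.15481562 -0.41297528]
248 [77, 64, 66, 63, 52, 40, 30, 30, 27, 19, 28, 22, 26, 31, 51, 63, 63, 52, 42, 41, 49, 67, 79, 80, 79, 76, 62, 48]
249 [65, 65, 76, 73, 60, 59, 48, 33, 26, 23, 22, 23, 25, 28, 33, 40, 38, 38, 32, 38, 42, 60, 78, 82, 81, 84, 73, 53]
250 [92, 103, 109, 91, 67, 70, 67, 53, 33, 27, 16, 19, 21, 20, 24, 30, 23, 28, 36, 36, 43, 59, 76, 82, 82, 76, 71, 56]
251 [140, 137, 124, 98, 78, 84, 88, 77, 49, 18, 18, 17, 24, 26, 25, 15, 21, 25, 35, 39, 38, 51, 66, 74, 75, 72, 65, 55]
252 [156, 148, 129, 97, 72, 83, 97, 82, 49, 25, 24, 16, 18, 14, 23, 25, 23, 23, 30, 35, 37, 45, 58, 68, 66, 65, 63, 61]
253 [156, 155, 139, 105, 74, 87, 94, 84, 50, 25, 22, 23, 22, 21, 21, 20, 26, 32, 31, 35, 34, 50, 70, 99, 108, 92, 79, 78]
254 [156, 157, 147, 120, 76, 84, 99, 87, 51, 25, 24, 20, 23, 19, 22, 30, 29, 33, 42, 58, 88, 121, 143, 170, 188, 151, 105, 95]
255 [156, 156, 148, 129, 87, 87, 97, 87, 48, 25, 24, 20, 24, 19, 32, 70, 108, 121, 126, 137, 170, 205, 218, 225, 228, 206, 144, 105]
256 [154, 155, 149, 138, 102, 89, 96, 78, 44, 22, 27
[... 946 characters left out ...]
154, 158, 158, 157, 158, 157, 157, 153, 151, 144, 133, 131, 138, 146, 158, 194, 225, 235, 236, 236, 236, 237, 232, 223, 218, 219, 214]
264 [158, 158, 160, 158, 156, 157, 155, 157, 154, 154, 152, 143, 135, 140, 145, 146, 163, 194, 224, 232, 236, 232, 229, 225, 211, 176, 158, 148]
265 [162, 156, 156, 157, 155, 156, 157, 157, 154, 151, 154, 151, 142, 144, 143, 144, 150, 161, 178, 197, 217, 208, 177, 162, 147, 115, 102, 102]
266 [159, 158, 160, 158, 155, 159, 155, 157, 156, 156, 157, 156, 156, 158, 154, 149, 144, 138, 144, 144, 147, 133, 114, 102, 96, 91, 89, 90]
267 [157, 158, 156, 157, 158, 156, 158, 159, 159, 157, 160, 156, 158, 160, 150, 141, 128, 106, 98, 88, 79, 69, 67, 73, 83, 88, 88, 87]
```

```bash
python3 - <<'E'
from h import *
c=cam("scene")
for z in(.094,.098,.102): print(z,[ray(c,u,v,z)[:2].round(4).tolist() for u,v in((327.3,259),(322.3,256.5),(332,256.8))])
w=cam("wrist")
for z in(.094,.098,.102): print("wrist",z,[ray(w,u,238,z)[:2].round(4).tolist() for u in(302,330)])
E
```

```text
0.094 [[0.5497, 0.0244], [0.5438, 0.0344], [0.5607, 0.0247]]
0.098 [[0.5482, 0.022], [0.5423, 0.0319], [0.5591, 0.0222]]
0.102 [[0.5467, 0.0196], [0.5409, 0.0295], [0.5576, 0.0198]]
wrist 0.094 [[0.5437, 0.0226], [0.5452, 0.0369]]
wrist 0.098 [[0.5421, 0.0229], [0.5436, 0.0368]]
wrist 0.102 [[0.5406, 0.0233], [0.542, 0.0368]]
```

Emit:
apply_moves --pt "0 0.0004 0 0 0 0 0" --pt "0 0.0008 0 0 0 0 0" --pt "0 0.0008 0 0 0 0 0"

```text
clock: 14.37
position: [0.5506, 0.0278, 0.0652]
tool_rot: [-1.257, -1.131, 1.132]
ft_force: [0.5, 0.4, -0.8]
finger_gap: -0.003
```

Emit:
apply_moves --pt "0 0.0003 0 0 0 0 0" --pt "0 0.0003 0 0 0 0 0"

```text
clock: 14.53
position: [0.5506, 0.0278, 0.0649]
tool_rot: [-1.257, -1.131, 1.132]
ft_force: [0.2, -0.2, 0.2]
finger_gap: -0.001
```

Emit:
apply_moves --pt "0 0.0003 0 0 0 0 0" --pt "0 0.0003 0 0 0 0 0"

```text
clock: 14.7
position: [0.5506, 0.0278, 0.0646]
tool_rot: [-1.257, -1.131, 1.132]
ft_force: [0.7, 0.2, 0.1]
finger_gap: -0.001
```

Emit:
apply_moves --pt "0 0.0003 0 0 0 0 0" --pt "0 0.0003 0 0 0 0 0"

```text
clock: 14.87
position: [0.5506, 0.0278, 0.0643]
tool_rot: [-1.257, -1.131, 1.132]
ft_force: [-0.0, -0.9, 0.3]
finger_gap: 0.001
```

Emit:
apply_moves --pt "0 0.0003 0 0 0 0 0" --pt "0 0.0003 0 0 0 0 0"

```text
clock: 15.03
position: [0.5506, 0.0278, 0.0641]
tool_rot: [-1.257, -1.131, 1.132]
ft_force: [-0.4, -0.3, 0.1]
finger_gap: -0.0
```

Emit:
apply_moves --pt "0 0.0002 0 0 0 0 0" --pt "0 0.0002 0 0 0 0 0"

```text
clock: 15.2
position: [0.5506, 0.0278, 0.0639]
tool_rot: [-1.257, -1.132, 1.132]
ft_force: [-0.8, -0.5, -0.3]
finger_gap: 0.001
```

Emit:
apply_moves --pt "0 0.0003 0 0 0 0 0" --pt "0 0.0003 0 0 0 0 0"

```text
clock: 15.37
position: [0.5506, 0.0278, 0.0635]
tool_rot: [-1.257, -1.131, 1.132]
ft_force: [0.1, 0.1, -0.0]
finger_gap: -0.004
```

Emit:
apply_moves --pt "0 0.0003 0 0 0 0 0" --pt "0 0.0003 0 0 0 0 0"

```text
clock: 15.53
position: [0.5506, 0.0278, 0.0632]
tool_rot: [-1.257, -1.131, 1.132]
ft_force: [-0.8, 0.3, 0.3]
finger_gap: 0.001
```

Emit:
apply_moves --pt "0 0.0002 0 0 0 0 0" --pt "0 0.0002 0 0 0 0 0"

```text
clock: 15.7
position: [0.5506, 0.0278, 0.0631]
tool_rot: [-1.257, -1.131, 1.132]
ft_force: [-0.7, 0.5, 0.8]
finger_gap: -0.001
```

Emit:
apply_moves --pt "0 0.0003 0 0 0 0 0" --pt "0 0.0003 0 0 0 0 0"

```text
clock: 15.87
position: [0.5506, 0.0278, 0.0628]
tool_rot: [-1.257, -1.131, 1.132]
ft_force: [-0.6, -0.7, -0.0]
finger_gap: 0.001
```

Emit:
apply_moves --pt "0 0.0002 0 0 0 0 0" --pt "0 0.0002 0 0 0 0 0"

```text
clock: 16.03
position: [0.5506, 0.0278, 0.0626]
tool_rot: [-1.257, -1.131, 1.132]
ft_force: [-0.4, 0.1, 0.1]
finger_gap: 0.0
```

Emit:
apply_moves --pt "0 0.0002 0 0 0 0 0" --pt "0 0.0002 0 0 0 0 0"

```text
clock: 16.2
position: [0.5506, 0.0278, 0.0624]
tool_rot: [-1.257, -1.131, 1.132]
ft_force: [-0.1, 0.3, 0.2]
finger_gap: 0.0
```

```bash
python3 - <<'E'
from h import *
snap('scene','s7');s=r.read_state();print(s["position"],s["ft_force"])
g=cv2.imread("pics/s7.png",0).astype(int)
for v in range(254,264): print(v,g[v,320:338].tolist())
E
```

```text
[0.55065215 0.0278295  0.06240138] [ 0.59960519 -0.3731999   0.34019501]
254 [145, 108, 75, 85, 97, 88, 52, 26, 23, 22, 23, 24, 21, 20, 28, 26, 30, 38]
255 [147, 117, 79, 87, 101, 87, 52, 20, 21, 14, 19, 15, 20, 21, 37, 28, 37, 52]
256 [151, 131, 89, 85, 99, 84, 50, 28, 27, 22, 21, 20, 33, 62, 87, 95, 104, 127]
257 [154, 141, 105, 94, 94, 81, 43, 26, 22, 32, 25, 32, 64, 120, 170, 182, 195, 215]
258 [157, 153, 135, 104, 96, 82, 48, 27, 24, 29, 36, 56, 99, 161, 218, 229, 230, 234]
259 [160, 158, 146, 118, 103, 88, 50, 35, 46, 60, 77, 103, 142, 191, 230, 236, 237, 237]
260 [156, 154, 153, 139, 117, 104, 85, 73, 90, 110, 121, 135, 167, 215, 233, 236, 237, 236]
261 [156, 157, 155, 147, 133, 132, 129, 119, 121, 124, 134, 142, 159, 195, 229, 236, 235, 237]
262 [160, 157, 156, 156, 153, 154, 150, 136, 128, 128, 135, 143, 149, 177, 223, 235, 237, 236]
263 [157, 155, 157, 157, 158, 156, 155, 144, 131, 127, 129, 139, 144, 156, 194, 222, 229, 232]
```

Emit:
apply_moves --pt "0 0.0003 0 0 0 0 0" --pt "0 0.0003 0 0 0 0 0"

```text
clock: 16.42
position: [0.5506, 0.0278, 0.0621]
tool_rot: [-1.257, -1.131, 1.132]
ft_force: [-0.4, -0.2, -0.6]
finger_gap: 0.002
```

Emit:
apply_moves --pt "0 0.0003 0 0 0 0 0" --pt "0 0.0003 0 0 0 0 0"

```text
clock: 16.58
position: [0.5506, 0.0278, 0.0617]
tool_rot: [-1.257, -1.131, 1.132]
ft_force: [-0.5, 0.2, 0.3]
finger_gap: -0.0
```

Emit:
apply_moves --pt "0 0.0002 0 0 0 0 0" --pt "0 0.0002 0 0 0 0 0"

```text
clock: 16.75
position: [0.5506, 0.0278, 0.0616]
tool_rot: [-1.257, -1.131, 1.132]
ft_force: [-0.2, -0.1, 0.3]
finger_gap: 0.005
```

Emit:
apply_moves --pt "0 0.0003 0 0 0 0 0" --pt "0 0.0003 0 0 0 0 0"

```text
clock: 16.92
position: [0.5506, 0.0278, 0.0613]
tool_rot: [-1.257, -1.132, 1.132]
ft_force: [-0.1, -0.5, -0.8]
finger_gap: 0.004
```

Emit:
apply_moves --pt "0 0.0003 0 0 0 0 0" --pt "0 0.0003 0 0 0 0 0"

```text
clock: 17.08
position: [0.5506, 0.0278, 0.061]
tool_rot: [-1.257, -1.131, 1.132]
ft_force: [0.1, -0.2, -1.2]
finger_gap: -0.001
```

Emit:
apply_moves --pt "0 0.0002 0 0 0 0 0" --pt "0 0.0002 0 0 0 0 0"

```text
clock: 17.25
position: [0.5506, 0.0278, 0.0608]
tool_rot: [-1.257, -1.132, 1.132]
ft_force: [0.5, -0.7, 0.2]
finger_gap: 0.0
```

Emit:
apply_moves --pt "0 0.0003 0 0 0 0 0" --pt "0 0.0003 0 0 0 0 0"

```text
clock: 17.42
position: [0.5506, 0.0278, 0.0604]
tool_rot: [-1.257, -1.131, 1.132]
ft_force: [0.3, 0.1, 0.1]
finger_gap: 0.002
```

Emit:
apply_moves --pt "0 0.0003 0 0 0 0 0" --pt "0 0.0003 0 0 0 0 0"

```text
clock: 17.58
position: [0.5506, 0.0278, 0.0601]
tool_rot: [-1.257, -1.131, 1.132]
ft_force: [0.7, -0.3, -0.6]
finger_gap: -0.002
```

Emit:
apply_moves --pt "0 0.0002 0 0 0 0 0" --pt "0 0.0002 0 0 0 0 0"

```text
clock: 17.75
position: [0.5506, 0.0278, 0.06]
tool_rot: [-1.257, -1.132, 1.132]
ft_force: [-0.4, 0.6, 0.2]
finger_gap: 0.004
```

Emit:
apply_moves --pt "0 0.0003 0 0 0 0 0" --pt "0 0.0003 0 0 0 0 0"

```text
clock: 17.92
position: [0.5507, 0.0278, 0.0598]
tool_rot: [-1.257, -1.132, 1.131]
ft_force: [0.5, 0.2, 0.3]
finger_gap: -0.007
```

Emit:
apply_moves --pt "0 0.0003 0 0 0 0 0" --pt "0 0.0003 0 0 0 0 0"

```text
clock: 18.08
position: [0.5507, 0.0278, 0.0598]
tool_rot: [-1.257, -1.132, 1.131]
ft_force: [-0.9, 0.5, 2.2]
finger_gap: -0.001
```

```bash
python3 - <<'E'
from h import *
snap('scene','s8');s=r.read_state();print(s["position"],s["ft_force"],s["tau"].round(2))
im=snap('wrist','w9')
g=cv2.imread("pics/s8.png",0).astype(int)
for v in range(255,265): print(v,g[v,320:338].tolist())
c=cam('scene');P=[s["position"]+np.array([dx,dy,.094-s["position"][2]]) for dx,dy in((-.01,-.007),(-.01,.007),(.01,-.007))];print([proj(c,p).round(1).tolist() for p in P])
g=cv2.imread("pics/w9.png",0).astype(int); print([(c,g[225:241,c].tolist()) for c in(305,311,320,326)])
E
```

```text
[0.55075812 0.02781113 0.05979583] [-0.73857488  0.32640922  2.0998696 ] [-4.000e-02 -3.551e+01  3.096e+01 -3.400e-01  1.000e-02 -0.000e+00]
255 [143, 106, 73, 87, 100, 86, 47, 25, 26, 24, 22, 23, 19, 19, 28, 32, 34, 34]
256 [145, 116, 76, 90, 95, 86, 46, 25, 6, 27, 25, 24, 20, 24, 26, 32, 35, 55]
257 [150, 132, 88, 92, 98, 83, 46, 19, 21, 20, 22, 25, 30, 64, 87, 97, 108, 132]
258 [158, 144, 111, 93, 95, 82, 42, 24, 16, 25, 27, 29, 60, 114, 172, 185, 197, 219]
259 [158, 152, 134, 110, 97, 84, 43, 23, 22, 33, 46, 61, 93, 156, 220, 229, 231, 235]
260 [158, 157, 145, 126, 108, 92, 59, 46, 55, 65, 85, 108, 130, 178, 228, 236, 237, 237]
261 [158, 156, 152, 143, 129, 114, 91, 89, 98, 114, 117, 129, 149, 182, 227, 236, 236, 237]
262 [159, 156, 154, 155, 152, 143, 133, 126, 124, 125, 128, 132, 145, 178, 218, 230, 236, 236]
263 [159, 160, 161, 158, 156, 156, 151, 145, 130, 128, 128, 135, 144, 157, 177, 198, 225, 233]
264 [162, 158, 160, 159, 158, 157, 158, 147, 136, 129, 128, 132, 141, 145, 148, 162, 179, 199]
[[324.3, 262.1], [320.9, 256.9], [333.0, 258.2]]
[(305, [170, 170, 167, 170, 170, 171, 169, 168, 169, 169, 170, 167, 164, 113, 89, 87]), (311, [167, 166, 168, 170, 169, 170, 167, 168, 166, 167, 167, 166, 163, 112, 85, 86]), (320, [173, 172, 170, 172, 170, 170, 173, 168, 169, 171, 168, 168, 163, 110, 86, 85]), (326, [173, 172, 173, 173, 173, 173, 171, 172, 172, 175, 171, 171, 164, 114, 89, 88])]
```

Contact at last: z stopped at 0.0598 with Fz = 2 N, so the tips are really about 34 mm behind the stated TCP. Now build the press gently.

Emit:
apply_moves --pt "0 0.0002 0 0 0 0 0" --pt "0 0.0002 0 0 0 0 0" --pt "0 0.0002 0 0 0 0 0"

```text
clock: 18.43
position: [0.5509, 0.0278, 0.0598]
tool_rot: [-1.258, -1.132, 1.131]
ft_force: [-1.7, 0.0, 4.1]
finger_gap: 0.0
```

Emit:
apply_moves --pt "0 0.0002 0 0 0 0 0" --pt "0 0.0002 0 0 0 0 0" --pt "0 0.0002 0 0 0 0 0"

```text
clock: 18.68
position: [0.551, 0.0278, 0.0598]
tool_rot: [-1.258, -1.132, 1.131]
ft_force: [-0.8, 1.0, 5.7]
finger_gap: 0.003
```

Emit:
apply_moves --pt "0 0.0003 0 0 0 0 0" --pt "0 0.0006 0 0 0 0 0" --pt "0 0.0006 0 0 0 0 0"

```text
clock: 18.93
position: [0.5514, 0.0277, 0.0598]
tool_rot: [-1.258, -1.133, 1.131]
ft_force: [-2.1, -0.0, 7.1]
finger_gap: -0.0
```

```bash
python3 -c "
from h import *
plan([.5510-.010*.9945,.0278+.010*.1045,.0598],-6)"
```

```text
clk 18.9333 pos [0.5514 0.0277 0.0598] F [-2.05 -0.04  7.13] gap -0.0
shift mm [ 0.02 -0.05 10.37] turn [ 0.11 -0.01  0.  ]
```

Emit:
apply_moves --pt "0 0.0003 0 0 0 0 0" --pt "0 0.0004 0 0 0 0 0" --pt "0 0.0004 0.001 0 0 0 0" --pt "0 0.0004 0.002 0 0 0 0" --pt "0 0.0004 0.003 0 0 0 0" --pt "0 0.0004 0.004 0 0 0 0" --pt "0 0.0004 0.005 0 0 0 0" --pt "0 0.0004 0.006 0 0 0 0"

```text
clock: 19.6
position: [0.5473, 0.0282, 0.0598]
tool_rot: [-1.261, -1.136, 1.129]
ft_force: [0.3, 0.1, 6.7]
finger_gap: 0.001
```

```bash
cat >> h.py <<'E'
def holes(f):
    # dark hole marks near the panel's near end in the wrist view, rayed to z=.094
    c=cam("wrist");im=snap("wrist",f);g=cv2.cvtColor(im,cv2.COLOR_RGB2GRAY)
    m=((g<110)).astype(np.uint8);n,l,s,ce=cv2.connectedComponentsWithStats(m)
    for i in range(1,n):
        if 12<s[i][4]<150 and s[i][2]<16 and s[i][3]<16: print("blob",ce[i].round(1),s[i][4],ray(c,*ce[i],.094)[:2].round(4))
E
python3 -c "
from h import *
holes('w10');s=r.read_state();print(s['position'],s['ft_force'],s['wrist_torque'])"
```

```text
blob [4.9 0.3] 18 [ 0.4235 -0.0833]
blob [303.3  61.2] 24 [0.4584 0.0333]
blob [312.   55.4] 15 [0.4566 0.0372]
blob [272.9  88.3] 117 [0.4677 0.0191]
blob [356.8  88.4] 97 [0.4715 0.055 ]
blob [131.9 146.9] 22 [ 0.4858 -0.0478]
blob [110.6 150.6] 13 [ 0.4864 -0.0578]
[0.54701796 0.02820409 0.05977652] [ 1.42216528 -0.79778413  4.83051303] [-0.05620978 -0.22111186 -0.04764081]
```

Emit:
apply_moves --pt "0 0.0003 0.001 0 0 0 0" --pt "0 0.0005 0.002 0 0 0 0" --pt "0 0.0005 0.004 0 0 0 0" --pt "0 0.0005 0.006 0 0 0 0" --pt "0 0.0005 0.008 0 0 0 0" --pt "0 0.0005 0.01 0 0 0 0"

```text
clock: 20.15
position: [0.5378, 0.0292, 0.0598]
tool_rot: [-1.262, -1.136, 1.128]
ft_force: [1.9, 0.9, 7.5]
finger_gap: 0.0
```

```bash
python3 - <<'E'
from h import *
d=np.load("w2.npz");c=(d["K"],d["o"],d["Q"]);k=130/400
print("start holes",[ray(c,102+(x+.5)*k-.5,132+(y+.5)*k-.5,.094)[:2].round(4) for x,y in((127,46),(239,45))])
holes('w11');plan([.54,.03,.0598],-6)
E
```

```text
start holes [array([0.4717, 0.0192]), array([0.4751, 0.0549])]
blob [272.6  88.5] 122 [0.4583 0.02  ]
blob [356.8  88.2] 102 [0.462 0.056]
blob [112.1 149.8] 29 [ 0.4766 -0.056 ]
clk 20.2 pos [0.5374 0.0292 0.0598] F [ 0.98 -0.58  7.33] gap -0.001
shift mm [ 1.05 -0.01 -2.52] turn [ 0.37 -0.02  0.  ]
```

The panel follows the finger (holes moved 13.4 mm toward the open end). Continue.

Emit:
apply_moves --pt "0 0.0002 0.002 0 0 0 0" --pt "0 0.0002 0.004 0 0 0 0" --pt "0 0.0002 0.006 0 0 0 0" --pt "0 0.0002 0.008 0 0 0 0" --pt "0 0.0002 0.01 0 0 0 0" --pt "0 0.0002 0.012 0 0 0 0" --pt "0 0.0002 0.014 0 0 0 0" --pt "0 0.0002 0.016 0 0 0 0" --pt "0 0.0002 0.018 0 0 0 0" --pt "0 0.0002 0.02 0 0 0 0"

```text
clock: 21.03
position: [0.5181, 0.0312, 0.0598]
tool_rot: [-1.263, -1.137, 1.128]
ft_force: [2.1, -0.5, 7.0]
finger_gap: 0.001
```

```bash
python3 - <<'E'
from h import *
holes('w12');plan([.54,.03,.0598],-6)
c=cam("wrist");im=cv2.imread("pics/w12.png",0).astype(int)
for e in([.4545,.012,.0935],[.4545,.070,.0935]): print(proj(c,e))
E
```

```text
blob [272.7  88.4] 120 [0.4386 0.022 ]
blob [356.5  88.2] 109 [0.4423 0.0579]
blob [636.9 290.2] 52 [0.5553 0.195 ]
clk 21.0833 pos [0.5177 0.0313 0.0597] F [ 1.82 -0.99  7.47] gap -0.0
shift mm [  1.08   0.1  -22.35] turn [ 0.39 -0.02  0.  ]
[255.61388809 129.61970177]
[385.48984078 115.53465021]
```

Emit:
apply_moves --pt "0 0.0001 0.002 0 0 0 0" --pt "0 0.0001 0.004 0 0 0 0" --pt "0 0.0001 0.006 0 0 0 0" --pt "0 0.0001 0.008 0 0 0 0" --pt "0 0.0001 0.01 0 0 0 0" --pt "0 0.0001 0.012 0 0 0 0" --pt "0 0.0001 0.014 0 0 0 0" --pt "0 0.0001 0.016 0 0 0 0" --pt "0 0.0001 0.018 0 0 0 0" --pt "0 0.0001 0.02 0 0 0 0"

```text
clock: 21.92
position: [0.4984, 0.0333, 0.0598]
tool_rot: [-1.263, -1.137, 1.128]
ft_force: [0.8, -0.6, 8.3]
finger_gap: -0.003
```

```bash
python3 - <<'E'
from h import *
holes('w13');plan([.54,.03,.0598],-6)
im=cv2.imread("pics/w13.png");c=cam("wrist");np.savez("w13",K=c[0],o=c[1],Q=c[2])
cv2.imwrite("pics/c13.png",cv2.resize(im[40:240,215:415],(600,600),interpolation=2))
E
```

```text
blob [272.8  88.3] 119 [0.4188 0.0242]
blob [356.6  88.1] 107 [0.4225 0.06  ]
clk 21.9667 pos [0.4979 0.0334 0.0597] F [ 0.27 -0.19  8.12] gap -0.004
shift mm [  1.07   0.22 -42.22] turn [ 0.41 -0.02  0.  ]
```

View pics/c13.png

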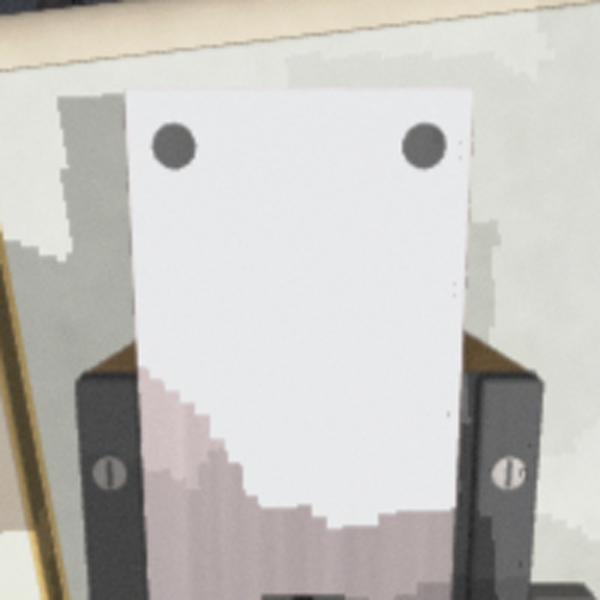

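The panel overhangs clearly (panel end at crop row 90, rail ends at row 378) and lies straight.

```bash
python3 - <<'E'
from h import *
d=np.load("w13.npz");c=(d["K"],d["o"],d["Q"])
f=lambda x,y,z:ray(c,215+(x+.5)/3-.5,40+(y+.5)/3-.5,z)[:2].round(4)
print("panel end",f(127,90,.094),f(471,90,.094),"rail ends",f(80,380,.0935),f(540,378,.0935))
E
```

```text
panel end [0.4103 0.0186] [0.4154 0.067 ] rail ends [0.4504 0.005 ] [0.4574 0.0753]
```

Emit:
apply_moves --pt "0 0.0001 0.002 0 0 0 0" --pt "0 0.0001 0.004 0 0 0 0" --pt "0 0.0001 0.005 0 0 0 0" --pt "0 0.0001 0.005 0 0 0 0" --pt "0 -0.003 0.005 0 0 0 0" --pt "0 -0.02 0.005 0 0 0 0" --pt "0 -0.06 0.005 0 0 0 0" --pt "0 -0.06 0.005 0 0 0 0"

```text
clock: 22.63
position: [0.4933, 0.034, 0.123]
tool_rot: [-1.264, -1.138, 1.127]
ft_force: [1.5, 0.1, 2.5]
finger_gap: -0.003
```

```bash
python3 - <<'E'
from h import *
plan([.4278,.0412,.12],-6)
c=cam("wrist");im=snap("wrist","w14");g=cv2.cvtColor(im,cv2.COLOR_RGB2GRAY)
m=(g<110).astype(np.uint8);n,l,s,ce=cv2.connectedComponentsWithStats(m)
for i in range(1,n):
    if 12<s[i][4]<150 and s[i][2]<16: print(ce[i].round(1),s[i][4],ray(c,*ce[i],.094)[:2].round(4))
E
```

```text
clk 22.6333 pos [0.4933 0.034  0.123 ] F [1.54 0.14 2.47] gap -0.003
shift mm [ 0.28  2.45 65.96] turn [ 0.51 -0.01  0.02]
[343.7  96.7] 35 [0.4173 0.0609]
[286.2  97. ] 40 [0.4137 0.025 ]
[630.6 212.6] 41 [0.5141 0.2528]
[402.9 239.7] 33 [0.5177 0.095 ]
[617.4 271.2] 31 [0.5591 0.2507]
```

Emit:
apply_moves --pt "0 0 0.03 0 0 0 0.085" --pt "0 0 0.066 0 0 0 0.085" --pt "0 0 0.066 0 0 0 0.085" --pt "0 0 0.066 0 0 0 0.085" --pt "0 0 0.066 0 0 0 0.085" --pt "0 0 0.066 0 0 0 0.085"

```text
clock: 23.18
position: [0.4252, 0.041, 0.1171]
tool_rot: [-1.258, -1.132, 1.131]
ft_force: [-0.4, -0.2, 0.1]
finger_gap: 0.845
```

```bash
python3 - <<'E'
from h import *
plan([.4277,.0415,.06],-6)
c=cam("wrist");im=snap("wrist","w15");g=cv2.cvtColor(im,cv2.COLOR_RGB2GRAY)
for v in(170,190,210,225): print(v,g[v,200:440:6].tolist())
cv2.imwrite("pics/c15.png",im[:,:,::-1])
E
```

```text
clk 23.1833 pos [0.4252 0.041  0.1171] F [-0.38 -0.2   0.13] gap 0.845
shift mm [ 0.73 57.05 -2.41] turn [ 0.04 -0.02  0.  ]
170 [166, 175, 179, 177, 179, 80, 168, 171, 173, 174, 175, 176, 174, 176, 177, 175, 175, 177, 172, 220, 220, 218, 215, 218, 223, 221, 222, 220, 227, 228, 228, 229, 230, 231, 231, 216, 215, 215, 209, 210]
190 [182, 180, 180, 180, 175, 181, 92, 229, 230, 229, 174, 178, 178, 176, 176, 171, 172, 175, 173, 195, 197, 198, 193, 188, 193, 194, 196, 202, 230, 227, 230, 228, 229, 227, 231, 218, 211, 217, 213, 210]
210 [232, 232, 233, 232, 232, 232, 173, 194, 172, 176, 178, 172, 176, 182, 233, 171, 196, 190, 192, 186, 193, 185, 184, 191, 190, 183, 199, 200, 219, 200, 211, 215, 212, 211, 226, 229, 214, 213, 214, 215]
225 [232, 231, 231, 232, 231, 230, 229, 89, 200, 173, 169, 174, 175, 122, 233, 232, 235, 234, 233, 234, 234, 233, 233, 234, 234, 231, 108, 193, 195, 193, 210, 212, 213, 212, 214, 215, 212, 209, 214, 214]
```

Emit:
apply_moves --pt "0 0.02 -0.0025 0 0 0 0.085" --pt "0 0.04 -0.0025 0 0 0 0.085" --pt "0 0.055 -0.0025 0 0 0 0.085" --pt "0 0.065 -0.0025 0 0 0 0.085" --pt "0 0.075 -0.0025 0 0 0 0.085" --pt "0 0.08 -0.0025 0 0 0 0.085" --pt "0 0.084 -0.0025 0 0 0 0.085" --pt "0 0.084 -0.0025 0 0 0 0.085"

```text
clock: 23.9
position: [0.4267, 0.0408, 0.0328]
tool_rot: [-1.257, -1.131, 1.132]
ft_force: [-0.1, -0.4, 0.3]
finger_gap: 0.99
```

```bash
python3 - <<'E'
from h import *
plan([.4277,.0415,.033],-6)
a=snap("wrist","w16")[:,:,::-1];b=snap("scene","s16")[:,:,::-1]
cv2.imwrite("pics/c16.png",np.hstack([cv2.resize(a[100:400,170:470],(400,400)),cv2.resize(b[210:310,240:340],(400,400),interpolation=2)]))
E
```

```text
clk 23.9 pos [0.4267 0.0408 0.0328] F [-0.14 -0.39  0.31] gap 0.99
shift mm [ 0.77 -0.21 -0.89] turn [-0.04 -0.02 -0.  ]
```

View pics/c16.png

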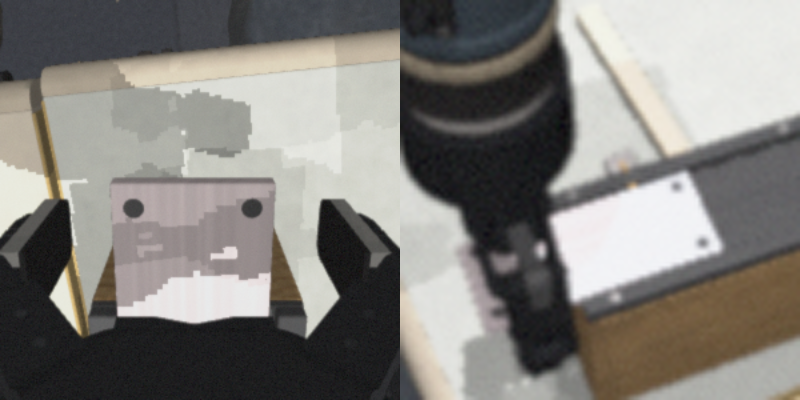

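Fingers straddle the overhanging part symmetrically; the pads reach below the panel. Close.

Emit:
apply_moves --pt "0 0 0 0 0 0 0.04" --pt "0 0 0 0 0 0 0.04" --pt "0 0 0 0 0 0 0.04" --pt "0 0 0 0 0 0 0.04" --pt "0 0 0 0 0 0 0.04" --pt "0 0 0 0 0 0 0.04" --grip_force 70

```text
clock: 24.5
position: [0.4274, 0.0407, 0.034]
tool_rot: [-1.258, -1.132, 1.131]
ft_force: [-1.3, -0.2, 3.6]
finger_gap: 0.566
```

Emit:
apply_moves --pt "0 -0.002 0 0 0 0 0.04" --pt "0 -0.004 0 0 0 0 0.04" --pt "0 -0.007 0 0 0 0 0.04" --pt "0 -0.011 0 0 0 0 0.04" --pt "0 -0.018 0 0 0 0 0.04" --pt "0 -0.028 0 0 0 0 0.04" --pt "0 -0.04 0 0 0 0 0.04" --pt "0 -0.055 0 0 0 0 0.04" --pt "0 -0.065 0 0 0 0 0.04" --pt "0 -0.065 0 0 0 0 0.04"

```text
clock: 25.33
position: [0.4294, 0.0407, 0.102]
tool_rot: [-1.262, -1.136, 1.128]
ft_force: [1.4, 0.2, -0.4]
finger_gap: 0.569
```

```bash
python3 - <<'E'
from h import *
plan([.4277,.0415,.033],-6)
# panel pose relative to tool from wrist: hole blobs and near edge
c=cam("wrist");im=snap("wrist","w17");g=cv2.cvtColor(im,cv2.COLOR_RGB2GRAY).astype(int)
s=r.read_state();M=R.from_rotvec(s["tool_rot"]).as_matrix()
m=(g<110).astype(np.uint8);n,l,st,ce=cv2.connectedComponentsWithStats(m)
for i in range(1,n):
    if 40<st[i][4]<400 and st[i][2]<25 and st[i][3]<25: print(ce[i].round(1),st[i])
for f in("w16","w17"): 
    gg=cv2.imread(f"pics/{f}.png",0).astype(int);print(f,gg[225:250,315].tolist())
b=snap("scene","s17");
hs=cv2.cvtColor(b,cv2.COLOR_RGB2GRAY)
np.save("s17.npy",hs);print(s["wrist_torque"])
E
```

```text
clk 25.3333 pos [0.4294 0.0407 0.102 ] F [ 1.38  0.17 -0.39] gap 0.569
shift mm [ 0.57 68.98  2.2 ] turn [ 0.37 -0.01  0.02]
[271.8 253. ] [265 247  15  13 161]
[359.6 253.4] [352 247  16  14 178]
[154.4 265.9] [145 263  18   8  91]
[634.8 292.4] [631 290   9   6  41]
w16 [201, 199, 202, 204, 199, 202, 202, 195, 140, 113, 107, 109, 134, 154, 160, 165, 164, 163, 167, 164, 166, 166, 164, 165, 165]
w17 [74, 77, 72, 70, 70, 80, 105, 110, 111, 115, 144, 161, 164, 164, 166, 166, 165, 163, 162, 165, 165, 165, 167, 164, 164]
[0.03000142 0.06734145 0.0175961 ]
```

```bash
python3 - <<'E'
from h import *
c=cam("scene");im=cv2.imread("pics/s17.png");g=cv2.cvtColor(im,cv2.COLOR_BGR2GRAY)
e=np.array([.4078+.0015,.0438]);a=np.radians(-6);X=np.array([np.cos(a),np.sin(a)]);Y=np.array([-X[1],X[0]])
def far(tilt):
    out=[]
    for u,y in((112,-17.5),(112,17.5),(120,-25),(120,25)):
        p=e+X*u/1000+Y*y/1000; out.append(proj(c,[*p,.1615-np.tan(np.radians(tilt))*(u-20)/1000]).round(1).tolist())
    return out
for t in(0,5,10): print(t,far(t))
m=((g<130)).astype(np.uint8);n,l,s,ce=cv2.connectedComponentsWithStats(m)
for i in range(1,n):
    if 3<s[i][4]<40 and 240<ce[i][0]<400 and 150<ce[i][1]<320: print(ce[i].round(1),s[i][4])
print(g[225:262:2,290:350:3])
E
```

```text
0 [[316.2, 247.8], [309.2, 233.9], [321.8, 249.5], [311.7, 229.8]]
5 [[316.1, 250.4], [309.2, 236.6], [321.7, 252.4], [311.7, 232.8]]
10 [[316.1, 253.1], [309.3, 239.3], [321.6, 255.3], [311.7, 235.7]]
[383.  213.9] 14
[[136 226 229 210 218 216 217 235 232 232 233 232 233 232 233 231 232 231
  232 232]
 [181 194 230 227 214 214 216 231 231 232 232 232 233 233 233 232 232 234
  231 231]
 [213 148 230 227 216 217 216 230 233 235 233 232 233 231 232 230 232 234
  232 235]
 [214 177 213 230 222 215 216 223 234 234 233 230 229 233 232 232 234 232
  233 233]
 [213 204 153 230 228 219 228 237 232 236 233 233 233 232 232 230 234 233
  233 233]
 [211 210 155 228 238 240 166 226 225 231 233 232 233 230 231 232 234 234
  233 230]
 [215 225 234 241 242 241 232 239 232 232 234 232 235 233 233 232 231 212
  229 233]
 [233 236 243 242 242 242 241 242 239 228 235 234 233 233 230 219 153 107
  192 231]
 [236 241 241 242 242 242 241 241 241 221 230 233 229 212 149 147  99  91
  136 227]
 [236 242 241 242 241 242 241 241 241 232 216 198 139 106 101 107  68  66
  100 212]
 [235 241 241 242 241 241 241 241 241 239 125 106 101  86  70  65  84  89
   88 160]
 [239 241 241 241 242 242 241 241 240 238 145  87  67  66  92  99  99  98
   75 110]
 [240 241 240 241 241 242 242 241 219 178 211  80  90  95 100 101  97  99
   83 101]
 [241 242 241 241 241 241 242 241 237 226 225 102 101 101 100 100  99 100
   95  76]
 [241 242 241 241 241 241 243 240 228 173 133 103 100 102 100 101  99  95
   99  71]
 [241 243 242 240 241 240 226 169 119  99 102 101  98 104 100  97  97  98
   99  90]
 [243 241 241 239 223 167 120 100  96  92  97 100  99  95 100  96  98 101
   96  99]
 [241 239 225 168 122  96  90  89  92  90  90  96  98  98  99 101  96 100
   98  98]
 [224 171 123  95  86  86  89  92  92  92  87  98 103  95  99  97 100 100
  100 100]]
```

```bash
python3 - <<'E'
from h import *
plan([.4925,.3398,.095],-2.5)
E
```

```text
clk 25.4333 pos [0.4276 0.0408 0.0991] F [-0.26 -0.29 -1.22] gap 0.562
shift mm [304.15   4.24 -33.18] turn [ 0.11 -3.52  0.  ]
```

Emit:
apply_moves --pt "0.012 0 -0.001 0 0 0 0.04" --pt "0.035 0 -0.004 0 0 0 0.04" --pt "0.065 0 -0.007 0 0 0 0.04" --pt "0.1 0 -0.011 0 0 0 0.04" --pt "0.135 0 -0.015 0 0 0 0.04" --pt "0.17 0 -0.019 -1 -1.5 0 0.04" --pt "0.205 0 -0.022 -1.5 -2.5 0 0.04" --pt "0.24 0 -0.026 -2 -3 0 0.04" --pt "0.27 0 -0.029 -2.5 -3.5 0 0.04" --pt "0.29 0 -0.032 -2.5 -3.5 0 0.04"

```text
clock: 26.27
position: [0.4879, 0.3287, 0.0966]
tool_rot: [-1.261, -1.208, 1.16]
ft_force: [0.1, -0.2, -0.3]
finger_gap: 0.56
```

Emit:
apply_moves --pt "0.008 0 -0.001 0 0 0 0.04" --pt "0.012 0 -0.001 0 0 0 0.04" --pt "0.014 0 -0.001 0 0 0 0.04" --pt "0.014 0 -0.001 0 0 0 0.04"

```text
clock: 26.6
position: [0.4902, 0.339, 0.0977]
tool_rot: [-1.263, -1.206, 1.158]
ft_force: [0.8, -0.5, -1.7]
finger_gap: 0.572
```

```bash
python3 - <<'E'
from h import *
plan([.4925,.3398,.05],-2.5)
c=cam("wrist");s=r.read_state();im=snap("wrist","w18");b=snap("scene","s18");t=snap("top","t18")
g=cv2.cvtColor(im,cv2.COLOR_RGB2GRAY).astype(int)
m=(g<110).astype(np.uint8);n,l,st,ce=cv2.connectedComponentsWithStats(m)
for i in range(1,n):
    if 80<st[i][4]<400 and st[i][2]<25 and st[i][3]<25: print(ce[i].round(1),st[i][4])
# far-hole/tilt check in the scene view
C=cam("scene");p=np.array(s["position"]);a=np.radians(-2.5);X=np.array([np.cos(a),np.sin(a)]);Y=np.array([-X[1],X[0]])
for tilt in(-3,0,3,6):
    o=[]
    for u,y in((100,-25),(100,25),(92,-17.5),(92,17.5)):
        q=p[:2]+X*u/1000+Y*y/1000;o.append(proj(C,[*q,p[2]+.060-np.tan(np.radians(tilt))*u/1000]).round(1).tolist())
    print(tilt,o)
gs=cv2.cvtColor(b,cv2.COLOR_RGB2GRAY).astype(int);x0,y0=map(int,proj(C,[*(p[:2]+X*.095),p[2]+.06]));print(x0,y0);print(gs[y0-16:y0+18:1,x0-18:x0+18:2])
E
```

```text
clk 26.6 pos [0.4902 0.339  0.0977] F [ 0.76 -0.51 -1.71] gap 0.572
shift mm [ 1.05 47.75 -0.2 ] turn [ 2.43 -0.05 -0.14]
[271.7 253.1] 180
[359.6 253.1] 188
-3 [[283.7, 147.7], [276.0, 136.3], [279.4, 147.0], [274.0, 139.0]]
0 [[283.8, 149.5], [276.2, 138.1], [279.5, 148.6], [274.2, 140.6]]
3 [[284.0, 151.3], [276.3, 139.8], [279.6, 150.2], [274.4, 142.2]]
6 [[284.1, 153.0], [276.5, 141.6], [279.8, 151.8], [274.5, 143.8]]
277 144
[[187 184 174 165 137 145 174 194 207 213 216 208 173  78  69 126 195 213]
 [178 168 139 149 160 192 206 214 214 212 218 214 206 136  75  77 144 200]
 [144 148 153 188 200 212 215 217 217 217 216 213 214 192 123  67  92 166]
 [147 184 199 210 213 212 213 217 216 218 218 216 215 212 176 102  66 110]
 [198 213 214 217 216 214 214 216 216 219 213 217 216 216 207 173  76  70]
 [216 218 218 218 219 217 215 216 218 217 218 214 216 212 215 205 126  65]
 [216 219 216 218 217 217 215 215 220 218 213 214 214 216 213 214 181 105]
 [216 218 218 217 217 215 216 217 218 219 216 214 214 214 215 213 212 173]
 [216 217 218 215 218 216 214 215 216 215 215 217 213 214 216 215
[... 1185 characters left out ...]
214 218 219 220 220 217]
 [230 230 230 227 220 209 166 148 168 196 210 218 217 218 219 220 219 218]
 [231 229 223 213 176 162 149 161 203 212 219 220 219 220 219 219 219 218]
 [228 219 187 162 147 160 179 188 205 215 218 216 217 219 221 220 218 220]
 [210 169 150 155 163 186 192 194 196 208 216 217 218 219 219 219 218 219]
 [163 147 165 187 189 195 193 196 194 198 203 216 215 218 219 217 219 219]
 [160 176 190 193 195 195 195 194 195 193 198 207 203 209 216 220 216 221]
 [184 190 197 196 195 193 195 193 193 196 195 197 195 198 216 218 221 220]
 [193 196 195 194 195 196 196 195 194 193 195 192 191 194 205 217 219 219]
 [195 194 197 194 193 196 195 192 194 191 193 190 188 192 212 218 219 219]]
```

```bash
python3 - <<'E'
from h import *
plan([.4925,.3397,.003],-2.5)
plan([.4925,.3397,-.008],-2.5)
E
```

```text
clk 26.75 pos [0.4906 0.3386 0.0983] F [ 0.57 -0.07 -0.41] gap 0.566
shift mm [ 1.33 95.26  2.32] turn [ 2.49 -0.1  -0.11]
clk 26.75 pos [0.4906 0.3386 0.0983] F [ 0.57 -0.07 -0.41] gap 0.566
shift mm [  1.35 106.25   2.8 ] turn [ 2.49 -0.1  -0.11]
```

Emit:
apply_moves --pt "0.0013 0.01 0.002 0 0 0 0.04" --pt "0.0013 0.025 0.002 0 0 0 0.04" --pt "0.0013 0.04 0.002 0 0 0 0.04" --pt "0.0013 0.055 0.002 0 0 0 0.04" --pt "0.0013 0.07 0.002 0 0 0 0.04" --pt "0.0013 0.08 0.002 0 0 0 0.04" --pt "0.0013 0.088 0.002 0 0 0 0.04" --pt "0.0013 0.093 0.002 0 0 0 0.04" --pt "0.0013 0.095 0.002 0 0 0 0.04" --pt "0.0013 0.095 0.002 0 0 0 0.04"

```text
clock: 27.58
position: [0.4928, 0.3408, 0.003]
tool_rot: [-1.263, -1.207, 1.158]
ft_force: [-0.3, -0.1, -1.0]
finger_gap: 0.564
```

```bash
python3 - <<'E'
from h import *
plan([.4925,.3397,-.008],-2.5)
w=snap("wrist","w19");b=snap("scene","s19")
g=cv2.cvtColor(b,cv2.COLOR_RGB2GRAY).astype(int);C=cam("scene")
p=r.read_state()["position"];a=np.radians(-2.5);X=np.array([np.cos(a),np.sin(a)]);Y=np.array([-X[1],X[0]])
for y in(-.028,-.025,.025,.028): print(y,[proj(C,[*(p[:2]+X*x+Y*y),z]).round(1).tolist() for x,z in((.05,.044),(.0977,.044),(.0977,.063))])
q=proj(C,[*(p[:2]+X*.08),.06]).astype(int);print(q);print(g[q[1]-14:q[1]+16,q[0]-18:q[0]+18:2])
E
```

```text
clk 27.5833 pos [0.4928 0.3408 0.003 ] F [-0.31 -0.08 -0.96] gap 0.564
shift mm [-1.1  11.03  0.7 ] turn [ 2.48 -0.02 -0.08]
-0.028 [[269.5, 190.0], [286.7, 184.5], [286.3, 179.1]]
-0.025 [[269.0, 189.2], [286.3, 183.8], [285.9, 178.4]]
0.025 [[262.4, 177.4], [279.2, 172.3], [278.7, 166.9]]
0.028 [[262.0, 176.7], [278.8, 171.7], [278.3, 166.2]]
[275 175]
[[196 197 197 202 196 199 198 206 214 217 220 218 221 217 218 220 221 220]
 [197 199 198 199 196 198 198 197 201 215 218 219 216 216 216 217 221 221]
 [194 199 198 200 200 200 200 195 197 202 208 216 213 215 210 207 220 221]
 [200 198 197 200 197 199 198 197 195 197 202 203 202 194 189 196 219 221]
 [197 197 199 200 199 199 197 198 195 196 193 193 193 170 179 189 214 220]
 [196 196 197 199 198 199 195 197 198 196 199 195 193 142 173 178 197 220]
 [195 199 196 198 199 197 199 197 201 201 212 210 190 127 164 177 190 221]
 [198 198 197 199 196 196 196 207 217 212 196 220 183 131 147 175 184 216]
 [197 197 198 200 199 202 206 224 227 219 199 224 182 144 123 174 180 198]
 [200 199 199 200 205 219 226 230 232 228 223 227 192 148 106 169 17
[... 807 characters left out ...]
 98 131 145 157 135  87]
 [220 223 232 233 232 232 229 221 185 147 109  91  80 125 142 155 151  96]
 [222 230 232 231 231 224 210 163 139  97  82  80  79 111 138 149 150 116]
 [226 230 231 229 221 185 150 109  95  79  78  77  78 102 144 153 154 152]
 [226 230 226 211 163 130  98  82  75  78  79  78  84 103 143 147 150 165]
 [223 221 183 153 110  92  80  75  77  77  80  88  99 111 135 140 122 168]
 [209 165 132 101  85  78  76  76  79  86  94 105 122 135 160 152 125 162]
 [152 109  92  76  76  75  79  84  92 103 104 135 155 167 173 162 147 134]
 [ 96  79  77  78  78  82  83  93 105 119 129 163 171 173 166 142 128 116]
 [ 73  69  76  76  85  90 105 117 133 146 166 175 172 162 127 113 121 106]]
```

Emit:
apply_moves --pt "-0.0011 0.003 0.0005 0 0 0 0.04" --pt "-0.0011 0.006 0.0005 0 0 0 0.04" --pt "-0.0011 0.009 0.0005 0 0 0 0.04" --pt "-0.0011 0.011 0.0005 0 0 0 0.04" --pt "-0.0011 0.011 0.0005 0 0 0 0.04"

```text
clock: 28.1
position: [0.4922, 0.3395, -0.0086]
tool_rot: [-1.263, -1.206, 1.159]
ft_force: [-0.2, 0.5, -0.8]
finger_gap: 0.565
```

Emit:
apply_moves --pt "0 0.001 0 0 0 0 0.04" --pt "0 0.002 0 0 0 0 0.04" --pt "0 0.002 0 0 0 0 0.04"

```text
clock: 28.35
position: [0.4928, 0.3398, -0.01]
tool_rot: [-1.263, -1.207, 1.158]
ft_force: [-0.0, 0.1, -0.5]
finger_gap: 0.563
```

Emit:
apply_moves --pt "0 0.001 0 0 0 0 0.04" --pt "0 0.001 0 0 0 0 0.04"

```text
clock: 28.52
position: [0.4929, 0.3398, -0.0109]
tool_rot: [-1.263, -1.207, 1.158]
ft_force: [-0.1, -0.4, -0.1]
finger_gap: 0.566
```

Emit:
apply_moves --pt "0 0.001 0 0 0 0 0.04" --pt "0 0.001 0 0 0 0 0.04" --pt "0 0.001 0 0 0 0 0.04"

```text
clock: 28.77
position: [0.4929, 0.3398, -0.0118]
tool_rot: [-1.263, -1.207, 1.158]
ft_force: [0.0, -0.5, -0.9]
finger_gap: 0.566
```

Emit:
apply_moves --pt "0 0.0007 0 0 0 0 0.04" --pt "0 0.0007 0 0 0 0 0.04" --pt "0 0.0007 0 0 0 0 0.04"

```text
clock: 29.02
position: [0.4929, 0.3398, -0.0125]
tool_rot: [-1.263, -1.207, 1.158]
ft_force: [0.4, 0.1, -1.1]
finger_gap: 0.567
```

Emit:
apply_moves --pt "0 0.0005 0 0 0 0 0.04" --pt "0 0.0005 0 0 0 0 0.04" --pt "0 0.0005 0 0 0 0 0.04"

```text
clock: 29.27
position: [0.493, 0.3398, -0.013]
tool_rot: [-1.263, -1.207, 1.158]
ft_force: [0.1, 0.6, -0.6]
finger_gap: 0.568
```

Emit:
apply_moves --pt "0 0.0005 0 0 0 0 0.04" --pt "0 0.0005 0 0 0 0 0.04" --pt "0 0.0005 0 0 0 0 0.04"

```text
clock: 29.52
position: [0.493, 0.3398, -0.0136]
tool_rot: [-1.263, -1.207, 1.158]
ft_force: [-0.3, -0.1, -1.3]
finger_gap: 0.563
```

Emit:
apply_moves --pt "0 0.0005 0 0 0 0 0.04" --pt "0 0.0005 0 0 0 0 0.04" --pt "0 0.0005 0 0 0 0 0.04"

```text
clock: 29.77
position: [0.493, 0.3398, -0.014]
tool_rot: [-1.263, -1.207, 1.158]
ft_force: [0.8, 0.6, -0.4]
finger_gap: 0.567
```

Emit:
apply_moves --pt "0 0.0005 0 0 0 0 0.04" --pt "0 0.0005 0 0 0 0 0.04" --pt "0 0.0005 0 0 0 0 0.04"

```text
clock: 30.02
position: [0.493, 0.3398, -0.0145]
tool_rot: [-1.263, -1.207, 1.158]
ft_force: [-0.6, -0.9, -1.2]
finger_gap: 0.57
```

Emit:
apply_moves --pt "0 0.0005 0 0 0 0 0.04" --pt "0 0.0005 0 0 0 0 0.04" --pt "0 0.0005 0 0 0 0 0.04"

```text
clock: 30.27
position: [0.4932, 0.3399, -0.0148]
tool_rot: [-1.263, -1.208, 1.157]
ft_force: [-0.1, 0.2, -0.3]
finger_gap: 0.567
```

Emit:
apply_moves --pt "0 0.0005 0 0 0 0 0.04" --pt "0 0.0005 0 0 0 0 0.04" --pt "0 0.0005 0 0 0 0 0.04"

```text
clock: 30.52
position: [0.4934, 0.3399, -0.0151]
tool_rot: [-1.263, -1.208, 1.157]
ft_force: [-0.5, -0.1, 0.2]
finger_gap: 0.563
```

Emit:
apply_moves --pt "0 0.0003 0 0 0 0 0.04" --pt "0 0.0003 0 0 0 0 0.04" --pt "0 0.0003 0 0 0 0 0.04"

```text
clock: 30.77
position: [0.4934, 0.34, -0.0152]
tool_rot: [-1.264, -1.208, 1.157]
ft_force: [-1.4, 0.4, 3.1]
finger_gap: 0.571
```

```bash
python3 - <<'E'
from h import *
plan([.4925,.3397,-.015],-2.5);s=r.read_state();print(s["wrist_torque"])
w=snap("wrist","w20");b=snap("scene","s20")
g=cv2.cvtColor(b,cv2.COLOR_RGB2GRAY).astype(int);C=cam("scene")
p=s["position"];a=np.radians(-2.5);X=np.array([np.cos(a),np.sin(a)]);Y=np.array([-X[1],X[0]])
for z in(.046,.050): print(z,[proj(C,[*(p[:2]+X*x+Y*y),z]).round(1).tolist() for x,y in((.090,-.0175),(.090,.0175),(.0977,-.025),(.0977,.025))])
q=proj(C,[*(p[:2]+X*.09),.046]).astype(int);print(q);print(g[q[1]-12:q[1]+14,q[0]-16:q[0]+16])
E
```

```text
clk 30.7667 pos [ 0.4934  0.34   -0.0152] F [-1.44  0.37  3.06] gap 0.571
shift mm [-0.32 -0.29  0.92] turn [ 2.54 -0.01 -0.05]
[-0.10241055  0.12155995 -0.01632097]
0.046 [[282.6, 182.7], [277.7, 174.5], [286.5, 183.6], [279.3, 172.0]]
0.05 [[282.5, 181.5], [277.6, 173.4], [286.4, 182.4], [279.2, 170.9]]
[280 178]
[[199 200 201 198 197 198 198 201 201 200 196 198 196 196 199 196 199 198
  182 146 159 171 177 180 187 199 218 221 220 222 221 222]
 [199 203 195 200 199 195 202 197 198 198 198 196 195 195 197 195 191 193
  171 126 136 164 175 177 180 190 213 219 222 221 222 220]
 [197 198 198 197 197 198 199 195 198 196 197 195 194 192 190 184 180 179
  172 134 118 150 170 175 176 187 202 216 222 222 221 221]
 [199 201 199 201 198 197 196 195 197 196 194 189 183 176 169 166 166 173
  172 146 109 124 159 176 176 179 187 199 218 221 223 223]
 [198 200 196 196 195 196 193 193 193 189 185 183 175 159 136 131 154 167
  171 150 114 104 136 168 178 179 180 191 213 221 221 222]
 [197 198 197 194 193 193 187 185 184 178 178 173 174 166 143 143 155 164
  157 131  99  87 115 153 173 176 180 188 19
[... 1975 characters left out ...]
5 123 125 144 166 172 156 114  91]
 [232 232 232 232 232 232 232 230 225 223 212 187 163 157 147 136 126 141
  154 157 160 166 170 153 127 125 146 162 163 150 113  88]
 [232 233 232 230 230 225 221 212 183 165 161 148 132 127 150 168 162 163
  173 172 173 176 173 162 151 148 145 137 131 120  94  79]
 [232 230 224 222 214 188 165 157 143 130 134 150 162 162 171 177 173 176
  176 176 170 167 161 144 130 129 122 115 119 108 100  85]
 [222 215 190 168 164 146 132 134 148 155 162 170 175 175 177 177 174 169
  168 163 145 128 125 117 108 122 118 106 105  96  89  78]
 [172 163 151 139 137 149 159 162 169 174 175 179 181 177 170 168 161 140
  129 125 117 108 110 108 104 103 101  94  88  82  81  76]]
```

The panel lies flat on the nest floor (far holes at (277,174) and (282,182), as predicted for flat), with about 15 mm to go to the stop. Push.

Emit:
apply_moves --pt "0 -0.0001 -0.001 0 0 0 0.04" --pt "0 -0.0001 -0.0025 0 0 0 0.04" --pt "0 0 -0.004 0 0 0 0.04" --pt "0 0.0001 -0.006 0 0 0 0.04" --pt "0 0.0002 -0.008 0 0 0 0.04" --pt "0 0.0003 -0.009 0 0 0 0.04" --pt "0 0.0003 -0.01 0 0 0 0.04" --pt "0 0.0003 -0.01 0 0 0 0.04"

```text
clock: 31.53
position: [0.5041, 0.3397, -0.0148]
tool_rot: [-1.264, -1.209, 1.156]
ft_force: [-1.6, 0.1, 5.5]
finger_gap: 0.565
```

Emit:
apply_moves --pt "0 0 -0.001 0 0 0 0.04" --pt "0 0.0001 -0.002 0 0 0 0.04" --pt "0 0.0001 -0.002 0 0 0 0.04"

```text
clock: 31.78
position: [0.5061, 0.3397, -0.0147]
tool_rot: [-1.264, -1.209, 1.156]
ft_force: [-1.8, -0.4, 5.2]
finger_gap: 0.566
```

```bash
python3 - <<'E'
from h import *
plan([.5098,.3390,-.015],-2.5)
snap("scene","s21");w=snap("wrist","w21")
g=cv2.cvtColor(w,cv2.COLOR_RGB2GRAY);m=(g<110).astype(np.uint8);n,l,st,ce=cv2.connectedComponentsWithStats(m)
for i in range(1,n):
    if 80<st[i][4]<400 and st[i][2]<25 and st[i][3]<25: print(ce[i].round(1),st[i][4])
b=cv2.imread("pics/s21.png",0).astype(int);print(b[174:184,274:300])
E
```

```text
clk 31.7833 pos [ 0.5061  0.3397 -0.0147] F [-1.79 -0.43  5.23] gap 0.566
shift mm [-0.52  0.49 -3.73] turn [ 2.58 -0.02 -0.02]
[271.9 252.9] 177
[359.6 253. ] 192
[[226 228 231 231 231 230 228 225 224 228 228 217 166 109 121 154 174 178
  179 180 198 211 218 217 219 215]
 [230 231 232 232 231 231 229 230 229 232 231 226 202 139 103 132 168 176
  179 178 187 203 215 218 219 216]
 [232 232 232 229 231 230 233 232 231 232 232 229 222 178 120 110 149 174
  179 177 184 194 212 218 217 219]
 [231 230 229 231 230 233 232 233 232 231 231 232 227 212 160 110 122 160
  177 178 179 183 195 210 217 217]
 [230 231 232 233 231 230 231 231 231 232 231 232 231 224 197 125 104 137
  169 178 179 178 185 197 214 219]
 [232 232 231 231 232 231 232 232 232 232 230 228 224 220 206 162 112 112
  156 173 179 179 182 192 208 220]
 [231 232 230 231 231 231 232 232 232 232 230 222 190 177 195 194 147 102
  126 164 177 177 180 186 198 213]
 [233 232 232 233 233 231 232 232 232 231 229 219 179 172 200 209 175 114
  102 147 173 181 177 180 188 209]
 [232 231 231 231 230 231 231 233 231 232 232 225 208 200 199 177 143  95
   88 119 158 175 179 178 184 199]
 [231 232 232 231 232 231 230 230 230 224 219 209 179 157 149 137 116 109
  103  99 131 166 174 169 169 174]]
```

Emit:
apply_moves --pt "0 -0.0001 -0.001 0 0 0 0.04" --pt "0 -0.0001 -0.0015 0 0 0 0.04" --pt "0 -0.0001 -0.0015 0 0 0 0.04"

```text
clock: 32.13
position: [0.5074, 0.3396, -0.0146]
tool_rot: [-1.264, -1.209, 1.156]
ft_force: [-1.1, -0.1, 5.6]
finger_gap: 0.564
```

Emit:
apply_moves --pt "0 0 -0.0005 0 0 0 0.04" --pt "0 0 -0.0005 0 0 0 0.04"

```text
clock: 32.3
position: [0.5079, 0.3396, -0.0145]
tool_rot: [-1.264, -1.209, 1.156]
ft_force: [-0.7, 0.4, 5.9]
finger_gap: 0.569
```

Emit:
apply_moves --pt "0 0 -0.0005 0 0 0 0.04" --pt "0 0 -0.0005 0 0 0 0.04"

```text
clock: 32.47
position: [0.5084, 0.3395, -0.0145]
tool_rot: [-1.263, -1.209, 1.156]
ft_force: [-1.6, -0.2, 5.9]
finger_gap: 0.566
```

Emit:
apply_moves --pt "0 0 -0.0005 0 0 0 0.04" --pt "0 0 -0.0005 0 0 0 0.04"

```text
clock: 32.63
position: [0.5088, 0.3395, -0.0145]
tool_rot: [-1.263, -1.209, 1.156]
ft_force: [-1.6, 0.4, 6.3]
finger_gap: 0.565
```

Emit:
apply_moves --pt "0 0 -0.0005 0 0 0 0.04" --pt "0 0 -0.0005 0 0 0 0.04"

```text
clock: 32.8
position: [0.5094, 0.3395, -0.0145]
tool_rot: [-1.263, -1.209, 1.156]
ft_force: [-1.2, 0.5, 6.5]
finger_gap: 0.569
```

Emit:
apply_moves --pt "0 0 -0.0005 0 0 0 0.04" --pt "0 0 -0.0005 0 0 0 0.04"

```text
clock: 32.97
position: [0.5099, 0.3395, -0.0144]
tool_rot: [-1.263, -1.209, 1.156]
ft_force: [-2.4, -0.3, 7.0]
finger_gap: 0.568
```

Emit:
apply_moves --pt "0 -0.0002 -0.0005 0 0 0 0.04" --pt "0 -0.0002 -0.0005 0 0 0 0.04"

```text
clock: 33.13
position: [0.51, 0.3395, -0.0144]
tool_rot: [-1.263, -1.208, 1.157]
ft_force: [-1.7, -0.7, 5.6]
finger_gap: 0.565
```

Emit:
apply_moves --pt "0 0 -0.0005 0 0 0 0.04" --pt "0 0 -0.0005 0 0 0 0.04"

```text
clock: 33.3
position: [0.5099, 0.3395, -0.0144]
tool_rot: [-1.262, -1.208, 1.157]
ft_force: [-3.7, 0.1, 6.1]
finger_gap: 0.568
```

Emit:
apply_moves --pt "0 0 -0.0005 0 0 0 0.04" --pt "0 0 -0.0005 0 0 0 0.04"

```text
clock: 33.47
position: [0.5099, 0.3395, -0.0144]
tool_rot: [-1.261, -1.207, 1.158]
ft_force: [-3.3, 0.4, 7.5]
finger_gap: 0.566
```

Motion stopped at x = 0.510 with Fx building, so this is the stop. I'll press a little more to seat it.

Emit:
apply_moves --pt "0 0 -0.0005 0 0 0 0.04" --pt "0 0 -0.0007 0 0 0 0.04" --pt "0 0 -0.0007 0 0 0 0.04"

```text
clock: 33.72
position: [0.5098, 0.3395, -0.0144]
tool_rot: [-1.26, -1.206, 1.159]
ft_force: [-6.3, -0.6, 8.5]
finger_gap: 0.56
```

Emit:
apply_moves --pt "0 0 -0.0005 0 0 0 0.04" --pt "0 0 -0.0005 0 0 0 0.04" --pt "0 0 -0.0005 0 0 0 0.04"

```text
clock: 33.97
position: [0.5098, 0.3395, -0.0144]
tool_rot: [-1.26, -1.206, 1.159]
ft_force: [-6.6, 0.2, 8.1]
finger_gap: 0.564
```

```bash
python3 - <<'E'
from h import *
plan([.51,.3395,-.0144],-2.5)
snap("scene","s22");b=cv2.imread("pics/s22.png",0).astype(int);print(b[166:186,274:298])
E
```

```text
clk 33.9667 pos [ 0.5098  0.3395 -0.0144] F [-6.65  0.16  8.09] gap 0.564
shift mm [ 0.02 -0.04 -0.16] turn [ 2.28  0.03 -0.03]
[[199 197 195 193 193 192 195 194 177 143 156 172 174 177 181 192 215 219
  221 221 221 221 220 221]
 [197 197 193 191 192 193 190 189 170 127 135 165 175 175 179 190 212 221
  220 221 223 221 221 220]
 [199 194 190 191 190 185 178 179 169 132 116 150 172 174 178 185 203 216
  219 219 221 221 220 219]
 [192 192 185 172 169 165 165 174 174 156 131 136 162 176 178 179 187 198
  215 220 222 220 219 218]
 [179 179 173 160 134 136 158 179 187 186 173 160 152 171 175 178 177 189
  209 219 219 219 220 220]
 [172 172 173 166 146 158 194 204 198 183 191 197 167 162 173 178 178 184
  199 213 220 220 221 218]
 [177 184 191 199 203 216 222 219 194 167 190 218 198 161 168 177 179 180
  186 197 214 222 220 220]
 [204 214 222 225 227 228 230 227 216 203 217 226 218 178 160 171 176 178
  177 188 207 218 219 220]
 [225 227 229 232 229 230 230 229 229 225 229 231 225 208 166 164 173 174
  181 181 195 212 218 217]
 [232 232 232 231 231 230 231 230 230 230 231 231 230 222 188 1
[... 348 characters left out ...]
30 232 231 231 230 232 233 231 232 231 231 229 222 204 203 198 167
  161 173 178 178 183 195]
 [232 230 232 232 231 231 231 233 231 233 232 230 227 205 166 178 213 196
  156 166 179 178 179 186]
 [231 232 232 232 233 230 232 231 232 232 231 231 229 214 176 173 206 195
  148 148 174 177 176 178]
 [232 232 233 232 232 232 231 231 232 231 231 229 223 216 190 159 153 143
  121 125 157 176 181 179]
 [232 232 232 232 231 232 233 232 230 226 220 214 186 162 146 126 107 107
  108 106 131 165 174 167]
 [233 231 232 232 232 230 226 222 214 185 164 152 134 112 109 112 116 134
  145 125 112 142 153 141]
 [230 231 230 228 222 214 191 170 157 136 119 121 115 114 123 136 147 163
  169 146 107 108 112 106]]
```

The scene view shows no gap left along the panel's far edge at either side. Relieve the downward pressure slightly, open, and retreat.

Emit:
apply_moves --pt "0 -0.0003 0 0 0 0 0.04" --pt "0 -0.0006 0 0 0 0 0.04" --pt "0 -0.0006 0 0 0 0 0.055" --pt "0 -0.0006 0 0 0 0 0.065" --pt "0 -0.0006 0 0 0 0 0.075" --pt "0 -0.0006 0 0 0 0 0.075" --pt "0 -0.0006 0 0 0 0 0.075" --pt "0 -0.0006 0 0 0 0 0.075"

```text
clock: 34.68
position: [0.5118, 0.3388, -0.0147]
tool_rot: [-1.263, -1.207, 1.158]
ft_force: [-0.4, 1.1, -0.1]
finger_gap: 0.873
```

```bash
python3 - <<'E'
from h import *
plan([.51,.3395,.09],-2.5)
E
```

```text
clk 34.6833 pos [ 0.5118  0.3388 -0.0147] F [-0.4   1.07 -0.07] gap 0.873
shift mm [   0.47 -104.69   -2.68] turn [ 2.49 -0.03 -0.09]
```

Emit:
apply_moves --pt "0 -0.005 0 0 0 0 0.075" --pt "0 -0.015 -0.0005 0 0 0 0.075" --pt "0 -0.03 -0.001 0 0 0 0.075" --pt "0 -0.055 -0.002 0 0 0 0.075" --pt "0 -0.085 -0.003 0 0 0 0.075" --pt "0 -0.115 -0.004 0 0 0 0.075" --pt "0 -0.13 -0.005 0 0 0 0.075" --pt "0 -0.13 -0.005 0 0 0 0.075"

```text
clock: 35.35
position: [0.5147, 0.3411, 0.1232]
tool_rot: [-1.267, -1.218, 1.148]
ft_force: [0.0, 0.1, 0.2]
finger_gap: 0.874
```

```bash
python3 - <<'E'
from h import *
plan([.40,.25,.15],-2.5)
w=snap("wrist","w23");b=snap("scene","s23");c=cam("wrist")
g=cv2.cvtColor(w,cv2.COLOR_RGB2GRAY);m=(g<120).astype(np.uint8);n,l,st,ce=cv2.connectedComponentsWithStats(m)
for i in range(1,n):
    if 12<st[i][4]<300 and st[i][2]<25 and st[i][3]<25: print(ce[i].round(1),st[i][4],ray(c,*ce[i],.046)[:2].round(4))
gg=cv2.imread("pics/s23.png",0).astype(int);print(gg[168:186,274:298])
E
```

```text
clk 35.35 pos [0.5147 0.3411 0.1232] F [0.05 0.07 0.21] gap 0.874
shift mm [-95.89 -33.19 108.98] turn [ 3.09 -0.02  0.26]
[35. 51.] 13 [0.3945 0.145 ]
[304.9 135.4] 67 [0.4622 0.3348]
[291.1 171.9] 45 [0.4904 0.3221]
[334.8 171.8] 37 [0.4918 0.3572]
[281.  217.5] 14 [0.529 0.311]
[283.1 216.4] 14 [0.5281 0.3129]
[272.6 218.1] 47 [0.5292 0.3039]
[353.  218.2] 46 [0.5323 0.3715]
[274.8 274.6] 39 [0.5832 0.3012]
[350.5 274.5] 38 [0.5861 0.3689]
[293.3 282. ] 23 [0.5914 0.3172]
[332.1 282. ] 22 [0.593  0.3523]
[[191 192 188 185 183 180 175 176 168 126 115 146 168 169 175 182 195 210
  215 216 217 216 218 216]
 [188 184 178 168 164 158 161 167 166 142 106 121 152 170 173 174 181 193
  213 214 217 217 215 214]
 [173 169 160 152 133 126 145 164 167 151 122 113 137 164 174 174 178 187
  204 216 216 219 218 216]
 [157 155 159 154 128 132 159 173 173 152 152 142 130 153 168 173 175 180
  193 209 216 217 217 215]
 [151 156 159 167 168 174 186 190 192 167 179 186 153 134 159 174 174 177
  180 192 208 218 216 215]
 [161 170 173 186 199 216 219 213 196 163 178 211 193 142 147 168 173 175
  178 18
[... 531 characters left out ...]
27 229 228 227 228 228 228 228 226 226 229 228 228 224 213 162 131
  151 169 174 175 178 189]
 [229 227 230 229 229 229 228 229 226 229 227 228 226 221 216 212 195 154
  136 161 172 175 173 180]
 [227 228 228 227 228 229 228 228 225 228 227 225 223 205 178 182 209 190
  140 144 170 174 172 172]
 [220 225 226 228 229 228 228 227 227 226 228 226 225 217 189 180 206 193
  136 122 155 171 172 174]
 [217 221 227 227 228 228 226 228 229 230 228 225 221 212 195 168 161 151
  126 106 129 163 173 168]
 [215 221 226 228 227 228 229 227 226 221 217 205 183 164 153 142 135 145
  148 123 108 138 149 137]
 [215 222 226 228 228 224 220 217 205 180 164 155 146 130 132 141 147 160
  163 144 105 102 111 104]]
```

Emit:
apply_moves --pt "0 -0.03 0 2.5 0 0 0.075" --pt "0 -0.03 0 2.5 0 0 0.075" --pt "0 -0.03 0 2.5 0 0 0.075" --pt "0 -0.03 0 2.5 0 0 0.075"

```text
clock: 35.78
position: [0.5104, 0.3395, 0.1451]
tool_rot: [-1.231, -1.177, 1.177]
ft_force: [0.3, -0.4, 0.3]
finger_gap: 0.875
```

```bash
python3 - <<'E'
from h import *
plan([.463,.3405,.10],-2.5)
w=snap("wrist","w24");c=cam("wrist")
g=cv2.cvtColor(w,cv2.COLOR_RGB2GRAY);m=(g<120).astype(np.uint8);n,l,st,ce=cv2.connectedComponentsWithStats(m)
for i in range(1,n):
    if 12<st[i][4]<300 and st[i][2]<25 and st[i][3]<25 and 240<ce[i][0]<400 and ce[i][1]>140: print(ce[i].round(1),st[i][4],ray(c,*ce[i],.046)[:2].round(4),ray(c,*ce[i],.044)[:2].round(4))
for f in("w23","w24"):
    q=cv2.imread(f"pics/{f}.png",0).astype(int);
    print([ (u,q[270:315,u].tolist()) for u in(300,325)])
E
```

```text
clk 35.7833 pos [0.5104 0.3395 0.1451] F [ 0.27 -0.42  0.26] gap 0.875
shift mm [-1.08 45.09 47.45] turn [ 0.07 -0.02 -0.05]
[295.8 176.5] 36 [0.4944 0.3235] [0.4947 0.3233]
[335.5 176.7] 30 [0.4961 0.3592] [0.4965 0.3593]
[278.1 219.4] 40 [0.5342 0.3045] [0.5348 0.3043]
[352.6 219.9] 41 [0.5377 0.374 ] [0.5384 0.3743]
[279.6 273.4] 37 [0.5898 0.3018] [0.5909 0.3015]
[350.6 273.6] 37 [0.5931 0.3714] [0.5942 0.3716]
[296.9 280.3] 20 [0.5981 0.3183] [0.5992 0.3181]
[333.1 280.4] 19 [0.5998 0.3541] [0.6009 0.3541]
[(300, [208, 208, 208, 210, 209, 209, 207, 208, 208, 210, 208, 208, 209, 208, 209, 208, 206, 209, 201, 129, 80, 70, 73, 78, 115, 141, 158, 163, 163, 158, 158, 163, 161, 159, 159, 161, 160, 189, 197, 198, 197, 197, 197, 200, 198]), (325, [208, 208, 210, 209, 209, 209, 209, 207, 210, 208, 208, 207, 206, 207, 209, 209, 208, 207, 201, 127, 77, 66, 69, 75, 114, 141, 157, 162, 163, 161, 162, 164, 162, 161, 159, 162, 160, 192, 201, 201, 204, 201, 199, 196, 200])]
[(300, [203, 205, 204, 205, 207, 205, 203, 204, 197, 163, 148, 166, 190, 202, 205, 204, 201, 145, 91, 72, 67, 83, 127, 149, 159, 162, 162, 159, 157, 159, 160, 160, 155, 155, 184, 196, 196, 196, 195, 194, 196, 197, 197, 195, 191]), (325, [205, 206, 206, 205, 204, 205, 206, 204, 207, 206, 205, 205, 205, 204, 205, 208, 201, 165, 104, 70, 69, 80, 121, 146, 161, 163, 162, 160, 161, 161, 157, 156, 158, 160, 189, 196, 199, 196, 197, 196, 199, 198, 201, 200, 199])]
```

```bash
python3 - <<'E'
from h import *
c=cam("wrist")
for u,v1,v2 in((300,286.9,291.8),(325,287.2,291.9)): print("panel end",ray(c,u,v1,.046)[:2].round(4),"stop face top",ray(c,u,v2,.054)[:2].round(4))
t=snap("top","t24");im=cv2.imread("pics/t24.png");a=cv2.imread("pics/top0.png")
d=cv2.absdiff(im,a).max(2)
for n,(x,y,w,h) in dict(wax=(280,212,75,22),loupe=(305,260,30,26),hammer=(280,128,90,40),tissue=(205,125,60,42),sand=(275,105,110,28)).items(): print(n,(d[y:y+h,x:x+w]>60).mean().round(3))
E
```

```text
panel end [0.6055 0.321 ] stop face top [0.6062 0.3213]
panel end [0.607  0.3458] stop face top [0.6074 0.3455]
wax 0.0
loupe 0.0
hammer 0.0
tissue 0.0
sand 0.0
```

Panel end and stop face agree within 0.7 mm (under a pixel), and the bystanders are unchanged. Handing in.

```bash
python3 -c "
from h import *
print(r.hand_in());print(r.read_state()['clock'])"
```

```text
the job is handed in; nothing more can be done
None
the job is handed in; nothing more can be done
```

The panel is in the nest, flat against the end stop and released. I handed in at about 36 s on the robot's clock, well inside the 67 s limit. The hand-in gives no verdict.

- **Sliding out:** I pressed the panel with 5–8 N (20 N allowed) and slid it until about 46 mm overhung.
- **Moving and pushing home:** I gripped it by the overhang with 70 N, lifted it and laid it on the nest floor. The push against the stop was about 7 N sideways and up to 8.5 N downwards.
- **Last checks:** The panel's hole marks put its centre 17.5 mm from the nest's centre, which is exactly home. Its long axis lined up with the nest's, and it sat midway between the rails. The panel's end and the stop face measured 0.4–0.7 mm apart, which is below what a pixel can resolve. In the top view, none of the five bystander objects had moved, and the gripper was clear of everything.
- **What disagreed:**
  - The finger tips are really about 34 mm behind the reported TCP, so I found contact by force and by what the cameras showed.
  - The panel drooped about 2–3° in the grip, and I levelled it by tilting the tool.
  - A first wrist picture, taken while the arm was still moving, was about 7 mm off, so I repeated it once the arm had settled.

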